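# Close a pinwheel layer of cartons on the packing base

### The arm

A 6-joint arm with a two-finger parallel gripper is mounted at the origin on a cart in front of the work surface, level with it; the furniture and walls round the work are solid. World frame = base frame: x ahead of the robot, y to its left, z up, the work surface at z = 0. Lengths are in m, angles in rad, forces in N, time in s.
With the tool pointing down it reaches from about 0.3 to 0.775 m from the base axis. Payload 14.6 kg.
Tool frame: the origin (TCP) lies on the centre line of the jaws, within the pads' length; the fingertips stand ctrl.tcp_to_tips ahead of it and the grasp point (between the pads) lies 2 mm behind it (ctrl.tcp_to_tips is the distance from the TCP to the fingertips, in m); z points along the fingers, y is the line along which they close (so a half turn about z gives the same grasp; the last joint's range is limited). The gripper opens to 94 mm and grips with 3 to 60 N. Pads are 16 mm wide; open, the fingers measure 119 mm over their backs; the gripper's body (75 mm by 177 mm) begins 78 mm behind the grasp point.
Start: joints at [1.216, 0.3, 1.521, -0, 1.321, -0.067], TCP at [0.156, 0.527, 0.222] pointing down, gripper open.
Joint ranges: [-3.03, 3.03], [-0.79, 2.21], [0.23, 2.52], [-1.04, 4.18], [0, 3.07], [-2.55, 2.55]. Speed limits (rad/s): [2.22, 2.22, 2.57, 3.14, 3.14, 3.14].

### API

Orientations are given as [roll, pitch, yaw] about the fixed x, y, z axes, in that order (R = Rz(yaw) Ry(pitch) Rx(roll)).
In Python, from station import telemetry, viewer, hand_in, ctrl gives the robot as it stands.
- The arm moves only by the tool step_arm, never from a script. Its argument "plan" is a list of rows, each an object of numbers: "dx", "dy", "dz": the shift along the tool's x, y, z scaled (see below); "rx", "ry", "rz": the turn, a rotation vector about the tool's x, y, z scaled (see below); "claw": the closure, from 0 (fully open) to 1 (shut). In form: [{"dx": .., "dy": .., "dz": .., "rx": .., "ry": .., "rz": .., "claw": ..}, ...]. A call has 1 to 10 rows; each row shifts and turns the commanded pose from where the row before left it, along the tool's axes as they then stand; what a row does not reach is not made up. The controller multiplies each number of a shift by 0.1 m and each number of a turn by 90 degrees. A row lasts 1/10 s, in which the tool goes at most 50 mm and 8.59 degrees, less where a joint would pass 70% of its speed; a pose out of reach is approached as far as the arm can. A call with a number of a shift or a turn outside -1 to 1 is refused whole. A call with a gripper value outside its range is refused whole. The fingers move at their own pace and stop on an object; "grip_force" is the grip in N (left out, the last holds). Time passes only in rows, so rows that do not move let the fingers close. It gives the time, the measured TCP pose, the force, the opening and the grip force at its end, in the units of the state.
- telemetry.get_obs(): the state, without advancing time (a new reading comes with each control period).
- viewer.camera(name): name is "side" or "top"; returns a dict with "img" (480x640x3 uint8, red, green, blue), "z_map" (480x640 float32, m along the optical axis (not along the pixel's ray), 0 where there is no reading), "fx", "fy", "cx", "cy" (pixels), "R" (3x3) and "t" (3): a world point X has camera coordinates R X + t. Camera axes: x right, y down, z forward; pixel columns grow to the right and rows downward; lengths in m; the calibration is good to about 2 mm. A picture is of the moment at which its call begins.
- hand_in(): hands the job in; it is judged then, once.
Trained networks look in a picture, given as the dict that the camera call returned (one of the last four; its "shot" number tells which), for a name from the list of things; names that differ only in an ending like _2 or _b are one class to them, and where a whole thing is asked for, a point or a joint stands for the part that bears it (a point fixed in the world has none). Each returns a list of dicts, best first, with "score" (0 to 1); they miss things now and then, are a little off and sometimes report something else, mostly with a low value. They report only what shows in the picture. A call takes as long as a camera call.
- viewer.recognise(target, picture): "rect" ([left, top, right, bottom] in pixels, round what is visible of it).
The state is a dict: "time_s": time; "qpos": joint angles; "joint_vel": joint speeds; "tau": joint torques, N m; "ee_pos": TCP position; "eef_rot": TCP orientation; "force": force on the tool from outside, world axes, zero at the start; "moment": the same for the moment, N m; "grip_width": finger opening in m; "grip_force": force on a finger pad.
Only numpy, scipy, OpenCV 4.12 (cv2) and the standard library are available. Lean on these libraries where they do the work, as an engineer would, in place of code of your own. Each camera call takes 0.05 s, during which the arm holds its last target. There are 200 camera calls.

### The job

Lay the three loose cartons flat on the packing base beside the one already there, so that the four form a pinwheel round a small square well: each carton's end butts against the side of the next. Close the layer up snugly against the two fences and the sprung stop, with no gaps between neighbours; the stop must be pushed back by the carton that goes in front of it. Leave the laid carton in its corner and do not disturb the other things on the table.

Things in the scene. Friction and masses are not known exactly. Their poses are not given: they have to be found in the camera images.
- laid_mid (a point): the carton already laid on the base, at the far right, lengthwise across. closed brown cardboard carton, 100 long x 60 wide x 40 mm high, strip of white paper tape lengthwise over the top, about 0.18 kg, lying flat. The point is its centre, 20 mm above its underside; x along its length, y across its width, z up.
- carton_1_mid (a point): one of the three loose cartons that lie about the table: closed brown cardboard carton, 100 long x 60 wide x 40 mm high, strip of white paper tape lengthwise over the top, about 0.18 kg, lying flat. The point is its centre, 20 mm above its underside; x along its length, y across its width, z up. The loose cartons are alike and any may go to any place.
- carton_2_mid (a point): another loose carton: closed brown cardboard carton, 100 long x 60 wide x 40 mm high, strip of white paper tape lengthwise over the top, about 0.18 kg, lying flat. The point is its centre, 20 mm above its underside; x along its length, y across its width, z up. The loose cartons are alike and any may go to any place.
- carton_3_mid (a point): another loose carton: closed brown cardboard carton, 100 long x 60 wide x 40 mm high, strip of white paper tape lengthwise over the top, about 0.18 kg, lying flat. The point is its centre, 20 mm above its underside; x along its length, y across its width, z up. The loose cartons are alike and any may go to any place.
- laid: the same carton as laid_mid; its origin is the centre of its underside
- carton_1: the same carton as carton_1_mid; its origin is the centre of its underside
- carton_2: the same carton as carton_2_mid; its origin is the centre of its underside
- carton_3: the same carton as carton_3_mid; its origin is the centre of its underside
- base: fixed plywood packing slab, 208 (x) x 184 mm (y), its top at z = 15 mm. Origin on the table under the middle of the 160 x 160 mm layer; x to its far fence, y to its open left side. Rigid fences 12 mm thick stand 8 mm above the slab: far (face at x = +80 mm) and right (face at y = -80). Left open; near side open but for the sprung stop. The layer's well spans x, y = -20 to +20 mm.
- stop_face (a point): middle of the far-looking face of the sprung stop, a steel bar 44 mm wide, top 12 mm above the slab. At rest at base x = -74 mm, 6 mm inside the layer: only 94 mm to the laid carton, so a carton cannot go straight down there. Its lower near edge must push the stop back to -x, its far end tilted up over the laid carton (25 to 30 degrees), then the far end is let down.
- stop (a joint): travel of the sprung stop in m: 0 at rest, up to 0.012 pushed back toward the near side; it presses with about 4 N at rest, 7 N at 0.006 (layer closed) and 11 N at 0.012
- slot_a (a point): where the centre of a laid carton belongs: far right, lengthwise along the base's y; already filled by the laid carton. At (+50, -30) mm of the base, 20 mm above the slab; axes as the base's.
- slot_b (a point): where the centre of a laid carton belongs: far left, lengthwise along the base's x: one end on the far fence, its right side against the end of the laid carton. At (+30, +50) mm of the base, 20 mm above the slab; axes as the base's.
- slot_c (a point): where the centre of a laid carton belongs: near left, lengthwise along the base's y: its right end against the side of the carton at slot_d, its far side against the end of the carton at slot_b. At (-50, +30) mm of the base, 20 mm above the slab; axes as the base's.
- slot_d (a point): where the centre of a laid carton belongs: near right, lengthwise along the base's x: its right side on the right fence, its far end against the side of the laid carton, its near end on the sprung stop. At (-30, -50) mm of the base, 20 mm above the slab; axes as the base's.
- pen: bystander, to be left alone: thin white pen, 145 mm long, lying near the front edge on the left. Origin at the centre of its underside.
- dish: bystander, to be left alone: clear open petri dish, 60 mm across, 13 high, between the base and the table's front edge. Origin at the centre of its underside.
- bottle: bystander, to be left alone: dropper bottle with a black cap, 33 mm across, 84 tall, behind the cartons on the right. Origin at the centre of its underside.
- blower: bystander, to be left alone: black rubber air blower, about 92x47x47 mm, lying on the right. Origin at the centre of its underside.
- can: bystander, to be left alone: black objective can with a grey screw lid, 40 mm across, 51 tall, standing in the shallow black tray at the right. Origin at the centre of its underside.
- vial: bystander, to be left alone: clear vial with a black cap, 22 mm across, 52 tall, in the same tray. Origin at the centre of its underside.

How it is judged:
By the outcome, as a careful person would: the job done as asked, in the order asked, and still so for the second after the job is handed in, with the robot touching nothing.
It also fails if it takes over 67 s, if anything falls off the work surface, if the arm or the gripper's body presses on something with over 40 N, if the wrist force passes 120 N, or if a joint passes its speed limit or range.

## Working session

There is one attempt and no reset: what is moved stays moved. The work goes in short steps, Python scripts to look and compute and a tool call to move; the robot and the scene stay as the last step left them, time stands still between calls to the robot, and variables do not carry over. Pictures are saved under pics/ and viewed, at most 10 in all, crops included, and the job is handed in when it is done.

Besides the shell and the picture viewer there is one more tool, called after "Call:" by a JSON object that holds its "method" and its "body", one argument or row to a line. step_arm: Moves the arm, as the interface text tells. Shifts and turns lie within -1 to 1; 1 stands for 0.1 m of shift or 90 degrees of turn. Its arguments: {"type":"object","properties":{"plan":{"type":"array"},"grip_force":{"type":"number"}},"required":["plan"]}

```bash
ls; mkdir -p pics; python3 - <<'E'
from station import telemetry, viewer, ctrl
import cv2,numpy as np,pickle
o=telemetry.get_obs(); print(o['time_s'],o['ee_pos'],o['eef_rot'],ctrl.tcp_to_tips,o['grip_width'])
for n in ['top','side']:
    p=viewer.camera(n); cv2.imwrite(f'pics/{n}0.png',p['img'][:,:,::-1]); pickle.dump(p,open(f'{n}0.pkl','wb'))
    print(n,p['fx'],p['fy'],p['cx'],p['cy'],np.round(p['R'],3).tolist(),p['t'])
    for t in ['carton_1','base','stop','laid','bottle','blower','can','dish','pen']:
        print(t,[(np.round(d['rect']).tolist(),round(d['score'],2)) for d in viewer.recognise(t,p)])
E
```

```text
pics
0.0 [0.15604476 0.52715595 0.22187019] [-3.14041717e+00 -5.81664952e-05  2.85378324e+00] 0.017 0.0939505111030107
top 476.9810455324285 476.9810455324285 309.78146933704306 229.46050872635436 [[0.03, -0.999, 0.018], [-0.981, -0.032, -0.192], [0.193, -0.012, -0.981]] [-0.10398548  0.55918639  1.09407727]
carton_1 [([346.0, 262.0, 372.0, 303.0], 0.74), ([224.0, 181.0, 306.0, 275.0], 0.73), ([137.0, 244.0, 174.0, 293.0], 0.65)]
base [([223.0, 183.0, 307.0, 273.0], 0.66)]
stop [([280.0, 249.0, 295.0, 269.0], 0.58)]
laid [([254.0, 187.0, 292.0, 218.0], 0.67)]
bottle [([413.0, 170.0, 422.0, 189.0], 0.67)]
blower [([426.0, 260.0, 445.0, 296.0], 0.92), ([462.0, 232.0, 484.0, 251.0], 0.16)]
can [([465.0, 227.0, 487.0, 250.0], 0.56)]
dish [([251.0, 294.0, 279.0, 321.0], 0.68), ([138.0, 246.0, 175.0, 292.0], 0.53)]
pen [([166.0, 298.0, 219.0, 313.0], 0.68)]
side 615.6127913898603 615.6127913898603 312.7680070529244 239.29789036610256 [[0.361, -0.933, 0.019], [-0.607, -0.25, -0.754], [0.708, 0.261, -0.657]] [-0.2934421   0.35541523  1.15749134]
carton_1 [([395.0, 247.0, 434.0, 291.0], 0.79), ([140.0, 213.0, 178.0, 255.0], 0.76), ([321.0, 271.0, 367.0, 318.0], 0.62)]
base [([223.0, 208.0, 312.0, 273.0], 0.68)]
stop [([271.0, 253.0, 290.0, 269.0], 0.68), ([426.0, 220.0, 439.0, 248.0], 0.51)]
laid [([265.0, 201.0, 308.0, 232.0], 0.89)]
bottle [([426.0, 220.0, 438.0, 248.0], 0.89)]
blower [([412.0, 297.0, 430.0, 327.0], 0.76)]
can [([467.0, 281.0, 486.0, 312.0], 0.83), ([221.0, 206.0, 312.0, 274.0], 0.45)]
dish [([228.0, 277.0, 253.0, 302.0], 0.93), ([139.0, 216.0, 177.0, 254.0], 0.22), ([224.0, 207.0, 312.0, 272.0], 0.18)]
pen [([148.0, 265.0, 198.0, 275.0], 0.49)]
```

View pics/top0.png

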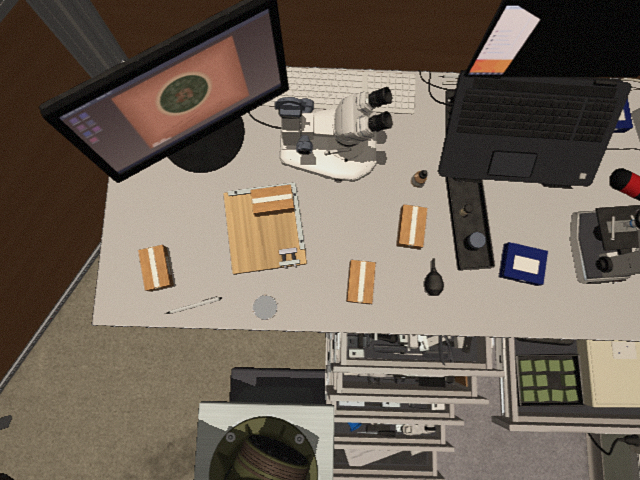

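View pics/side0.png

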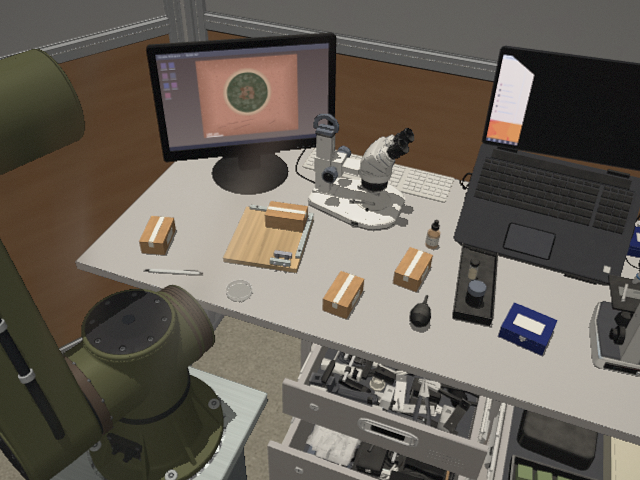

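The top view shows the base at (265,228) with the laid carton at (272,199) and the stop at (288,258). The loose cartons are at (155,268), (361,282) and (412,226), the dish is at (265,307) and the pen at (193,305). The side view agrees. Next I'll fit poses from the depth.

```bash
cat > h.py <<'E'
import numpy as np,cv2,pickle
def cloud(p):
    z=p['z_map'];v,u=np.mgrid[:480,:640]
    c=np.stack([(u-p['cx'])/p['fx']*z,(v-p['cy'])/p['fy']*z,z],-1)
    return (c-p['t'])@p['R']   # R^T (c-t)
def fit(pts):
    r=cv2.minAreaRect((pts[:,:2]*1000).astype(np.float32))
    (c,(w,h),a)=r
    if w<h: w,h,a=h,w,a+90
    return np.round(c,1),round(w,1),round(h,1),round((a+90)%180-90,1)
def comp(P,lo,hi,rect,m=6):
    l,t,r,b=[int(x) for x in rect]; k=np.zeros((480,640),np.uint8)
    k[t-m:b+m,l-m:r+m]=1
    k&=((P[...,2]>lo)&(P[...,2]<hi)).astype(np.uint8)
    n,L,s,_=cv2.connectedComponentsWithStats(k,connectivity=4)
    i=1+np.argmax(s[1:,4]); return L==i
E
python3 - <<'E'
from h import *
D={'top':{'c1':[137,244,174,293],'c2':[346,262,372,303],'c3':[399,203,428,250],'laid':[248,183,297,218]},
'side':{'c1':[140,213,178,255],'c2':[321,271,367,318],'c3':[395,247,434,291],'laid':[262,199,311,232]}}
B={'top':[224,183,306,275],'side':[223,206,312,273]}
for n in D:
    p=pickle.load(open(n+'0.pkl','rb'));P=cloud(p)
    for k,r in D[n].items():
        m=comp(P,.033,.047,r,4); print(n,k,m.sum(),fit(P[m]),np.median(P[m][:,2]).round(4))
    hsv=cv2.cvtColor(p['img'],cv2.COLOR_RGB2HSV)
    m=comp(P,.008,.0195,B[n]); print(n,'slab',m.sum(),fit(P[m]),np.median(P[m][:,2]))
    m=comp(P,.008,.06,B[n]); print(n,'all',m.sum(),fit(P[m]))
    m=comp(P,-.02,.006,[300,150,420,320]); print('table z',np.median(P[m][:,2]))
    for k,r in {'bottle':[413,170,426,189],'blower':[426,260,445,296],'dish':[251,294,279,321]}.items():
        if n=='top':
            m=comp(P,.006,.12,r); print(k,fit(P[m]),P[m][:,2].max())
E
```

```text
top c1 1079 (array([461.6, 284.9]), 100.7, 61.2, 15.2) 0.0405
top c2 1050 (array([ 443.1, -212.8]), 100.4, 60.2, -4.1) 0.0397
top c3 987 (array([ 585.1, -338.8]), 101.9, 60.9, -6.8) 0.0396
top laid 36 (array([604.8,  18.4]), 66.3, 1.4, -80.3) 0.0392
top slab 4094 (array([571.6,  28. ]), 208.1, 184.0, 10.0) 0.014973233404783435
top all 6088 (array([570.4,  27.8]), 213.1, 184.1, 10.0)
table z -0.00025255158242198374
bottle (array([ 705.9, -355.4]), 32.9, 24.9, 45.0) 0.08417942544875953
blower (array([ 458.9, -384.8]), 89.1, 45.1, 16.9) 0.05047697928524128
dish (array([374.8,  47.1]), 14.3, 0.4, 2.9) 0.015251248830000093
side c1 715 (array([459.1, 281.4]), 106.1, 63.0, 15.0) 0.0409
side c2 925 (array([ 441. , -216.7]), 103.7, 62.1, -4.4) 0.041
side c3 811 (array([ 584.2, -343.3]), 110.5, 61.2, -6.9) 0.0412
side laid 162 (array([ 6.073e+02, -5.000e-01]), 98.1, 12.8, -79.4) 0.0397
side slab 2632 (array([569.5,  24.2]), 212.9, 185.3, 10.0) 0.015907947127497893
side all 4436 (array([569.5,  23.6]), 214.8, 185.4, 9.5)
table z 0.0013512141023209558
```

Both cameras agree on the layout but are offset from each other by about (2, 4) mm, so I'll use the mean and correct it by grasping. The base yaw is 10° and its origin is near (582, 28).

```bash
cat >> h.py <<'E'
from scipy.spatial.transform import Rotation as Ro
def rot(yaw,tilt=0):  # tool down, x along yaw(deg); tilt: positive leans x-axis upward
    return Ro.from_euler('z',yaw,degrees=True)*Ro.from_euler('y',-tilt,degrees=True)*Ro.from_euler('x',180,degrees=True)
def goto(o,pos,yaw,tilt=0):
    A=Ro.from_euler('xyz',o['eef_rot']);B=rot(yaw,tilt)
    d=A.inv().apply(np.array(pos)-o['ee_pos'])/.1
    r=(A.inv()*B).as_rotvec()/(np.pi/2)
    print('shift units',d.round(3),'turn units',r.round(3),'| at mm',(o['ee_pos']*1000).round(1),np.degrees(o['eef_rot']).round(1))
E
python3 - <<'E'
from h import *
from station import telemetry
for n,r in {'top':[248,183,297,218],'side':[262,199,311,232]}.items():
    P=cloud(pickle.load(open(n+'0.pkl','rb'))); m=comp(P,.047,.065,r,2); print(n,m.sum(),fit(P[m]),np.median(P[m][:,2]))
goto(telemetry.get_obs(),[.4334,.276,.15],195)
E
```

```text
top 1004 (array([636.5,   9.6]), 100.6, 61.2, -80.0) 0.05506571274132551
side 685 (array([634.9,   5.2]), 100.7, 69.7, -80.0) 0.05599542902512772
shift units [-3.372 -1.623  0.724] turn units [ 0.   -0.   -0.35] | at mm [156.1 527.4 222.4] [180.   -0.  163.5]
```

Call:
{"method": "step_arm", "body": {
  "plan": [
    {"dx": -0.375,"dy": -0.18,"dz": 0.08},
    {"dx": -0.375,"dy": -0.18,"dz": 0.08},
    {"dx": -0.375,"dy": -0.18,"dz": 0.08},
    {"dx": -0.375,"dy": -0.18,"dz": 0.08},
    {"dx": -0.375,"dy": -0.18,"dz": 0.08},
    {"dx": -0.375,"dy": -0.18,"dz": 0.08},
    {"dx": -0.375,"dy": -0.18,"dz": 0.08},
    {"dx": -0.375,"dy": -0.18,"dz": 0.08},
    {"dx": -0.375,"dy": -0.18,"dz": 0.08,"rz": -0.08},
    {"rz": -0.09}
  ],
  "grip_force": 50
}}

```text
$.plan[0]: bad value
```

Call:
{"method": "step_arm", "body": {
  "plan": [
    {"rz": -0.09},
    {"rz": -0.09},
    {},
    {}
  ]
}}

```text
$.plan[0]: bad value
```

```bash
python3 - <<'E'
from h import *
from station import telemetry
o=telemetry.get_obs();goto(o,[.4334,.276,.028],195);print(o['time_s'],o['force'],np.degrees(o['qpos']).round())
E
```

```text
shift units [-3.372 -1.623  1.944] turn units [ 0.   -0.   -0.35] | at mm [156.1 527.4 222.4] [180.   -0.  163.5]
1.0 [ 0.11311037  0.28566091 -0.1448453 ] [70. 17. 87.  0. 76. -4.]
```

Call:
{"method": "step_arm", "body": {
  "plan": [
    {"dx": -0.375,"dy": -0.18,"dz": 0.08,"rx": 0,"ry": 0,"rz": 0,"claw": 0},
    {"dx": -0.375,"dy": -0.18,"dz": 0.08,"rx": 0,"ry": 0,"rz": 0,"claw": 0},
    {"dx": -0.375,"dy": -0.18,"dz": 0.08,"rx": 0,"ry": 0,"rz": 0,"claw": 0},
    {"dx": -0.375,"dy": -0.18,"dz": 0.08,"rx": 0,"ry": 0,"rz": 0,"claw": 0},
    {"dx": -0.375,"dy": -0.18,"dz": 0.08,"rx": 0,"ry": 0,"rz": 0,"claw": 0},
    {"dx": -0.375,"dy": -0.18,"dz": 0.08,"rx": 0,"ry": 0,"rz": 0,"claw": 0},
    {"dx": -0.375,"dy": -0.18,"dz": 0.08,"rx": 0,"ry": 0,"rz": 0,"claw": 0},
    {"dx": -0.375,"dy": -0.18,"dz": 0.08,"rx": 0,"ry": 0,"rz": 0,"claw": 0},
    {"dx": -0.375,"dy": -0.18,"dz": 0.08,"rx": 0,"ry": 0,"rz": -0.08,"claw": 0},
    {"dx": 0,"dy": 0,"dz": 0,"rx": 0,"ry": 0,"rz": -0.09,"claw": 0}
  ],
  "grip_force": 50
}}

```text
time_s: 2.0
ee_pos: [0.4361, 0.2732, 0.1494]
eef_rot: [-3.141, -0.001, 3.122]
force: [0.5, 0.6, 0.2]
grip_width: 0.0939
grip_force: 0.0
```

Call:
{"method": "step_arm", "body": {
  "plan": [
    {"dx": 0,"dy": 0,"dz": 0,"rx": 0,"ry": 0,"rz": -0.09,"claw": 0},
    {"dx": 0,"dy": 0,"dz": 0,"rx": 0,"ry": 0,"rz": -0.09,"claw": 0},
    {"dx": 0,"dy": 0,"dz": 0,"rx": 0,"ry": 0,"rz": 0,"claw": 0},
    {"dx": 0,"dy": 0,"dz": 0,"rx": 0,"ry": 0,"rz": 0,"claw": 0}
  ]
}}

```text
time_s: 2.4
ee_pos: [0.4337, 0.2763, 0.1505]
eef_rot: [3.142, 0.0, -2.884]
force: [0.0, 0.1, 0.8]
grip_width: 0.0938
grip_force: 0.0
```

```bash
python3 - <<'E'
from h import *
from station import telemetry
o=telemetry.get_obs();goto(o,[.4334,.276,.028],195);print(o['time_s'],o['force'],np.degrees(o['qpos']).round())
E
```

```text
shift units [ 0.004 -0.002  1.225] turn units [ 0.     0.    -0.003] | at mm [433.7 276.3 150.5] [ 180.     0.  -165.2]
2.4 [0.01398996 0.05546653 0.84505141] [ 28.  17.  98.   0.  65. -76.]
```

Call:
{"method": "step_arm", "body": {
  "plan": [
    {"dx": 0,"dy": 0,"dz": 0.4,"rx": 0,"ry": 0,"rz": 0,"claw": 0},
    {"dx": 0,"dy": 0,"dz": 0.4,"rx": 0,"ry": 0,"rz": 0,"claw": 0},
    {"dx": 0,"dy": 0,"dz": 0.3,"rx": 0,"ry": 0,"rz": 0,"claw": 0},
    {"dx": 0,"dy": 0,"dz": 0.125,"rx": 0,"ry": 0,"rz": 0,"claw": 0},
    {"dx": 0,"dy": 0,"dz": 0,"rx": 0,"ry": 0,"rz": 0,"claw": 1},
    {"dx": 0,"dy": 0,"dz": 0,"rx": 0,"ry": 0,"rz": 0,"claw": 1},
    {"dx": 0,"dy": 0,"dz": 0,"rx": 0,"ry": 0,"rz": 0,"claw": 1},
    {"dx": 0,"dy": 0,"dz": 0,"rx": 0,"ry": 0,"rz": 0,"claw": 1}
  ]
}}

```text
time_s: 3.2
ee_pos: [0.4343, 0.2766, 0.0292]
eef_rot: [3.141, 0.002, -2.88]
force: [0.4, -0.2, 0.1]
grip_width: 0.0651
grip_force: 0.0
```

Call:
{"method": "step_arm", "body": {
  "plan": [
    {"dx": 0,"dy": 0,"dz": 0,"rx": 0,"ry": 0,"rz": 0,"claw": 1},
    {"dx": 0,"dy": 0,"dz": 0,"rx": 0,"ry": 0,"rz": 0,"claw": 1}
  ]
}}

```text
time_s: 3.4
ee_pos: [0.4342, 0.2764, 0.0289]
eef_rot: [3.141, 0.001, -2.88]
force: [-0.9, -1.6, 7.5]
grip_width: 0.0598
grip_force: 50.0
```

Call:
{"method": "step_arm", "body": {
  "plan": [
    {"dx": 0,"dy": 0,"dz": -0.2,"rx": 0,"ry": 0,"rz": 0,"claw": 1},
    {"dx": 0,"dy": 0,"dz": -0.4,"rx": 0,"ry": 0,"rz": 0,"claw": 1},
    {"dx": 0,"dy": 0,"dz": -0.4,"rx": 0,"ry": 0,"rz": 0,"claw": 1},
    {"dx": 0,"dy": 0,"dz": 0,"rx": 0,"ry": 0,"rz": 0,"claw": 1}
  ]
}}

```text
time_s: 3.8
ee_pos: [0.4356, 0.2773, 0.133]
eef_rot: [3.14, 0.008, -2.88]
force: [-0.1, -0.0, -2.5]
grip_width: 0.0596
grip_force: 49.9
```

```bash
cat >> h.py <<'E'
def snap(n):
    from station import viewer
    return viewer.camera(n)
def held(o,p,half=90):
    P=cloud(p); A=Ro.from_euler('xyz',o['eef_rot'])
    L=A.inv().apply(P.reshape(-1,3)-o['ee_pos']).reshape(480,640,3)  # tool coords; carton top below TCP
    return L
E
python3 - <<'E'
from h import *
from station import telemetry
o=telemetry.get_obs();print(o['time_s'],o['force'],o['grip_width'])
for n in ['top','side']:
    p=snap(n);cv2.imwrite(f'pics/{n}1.png',p['img'][150:350,80:320,::-1].repeat(3,0).repeat(3,1));pickle.dump(dict(p,o=o),open(f'{n}1.pkl','wb'))
    P=cloud(p)
    for lo,hi in[(.120,.150),(.130,.152)]:
        d=(np.hypot(P[...,0]-o['ee_pos'][0],P[...,1]-o['ee_pos'][1])<.12)&(P[...,2]>lo)&(P[...,2]<hi)
        L=held(o,p)[d]*1000
        print(n,d.sum(),np.percentile(L,[0,2,50,98,100],axis=0).round(1).tolist())
goto(o,[.52,.06,.15],190)
E
```

```text
3.8 [-0.06069871 -0.02210949 -2.49113609] 0.05961271927627429
top 262 [[-80.2, -28.5, -16.0], [-78.4, -28.1, -15.1], [-65.1, -9.0, -11.0], [21.5, 11.8, 10.5], [21.7, 14.1, 11.4]]
top 240 [[-80.2, -28.4, -16.0], [-78.5, -27.8, -15.1], [-65.6, -8.2, -11.2], [21.4, 11.9, 1.1], [21.7, 14.1, 2.8]]
side 847 [[-80.0, -44.3, -17.0], [-69.5, -42.3, -14.6], [4.8, -0.6, -8.1], [26.9, 37.0, 11.4], [31.3, 43.1, 13.4]]
side 720 [[-80.0, -43.8, -19.1], [-69.6, -42.1, -16.5], [-0.9, 2.2, -8.9], [26.5, 37.1, 1.7], [29.7, 43.1, 3.0]]
shift units [-0.254 -2.317 -0.173] turn units [0.001 0.005 0.056] | at mm [435.6 277.3 133. ] [ 179.9    0.5 -165. ]
```

View pics/top1.png

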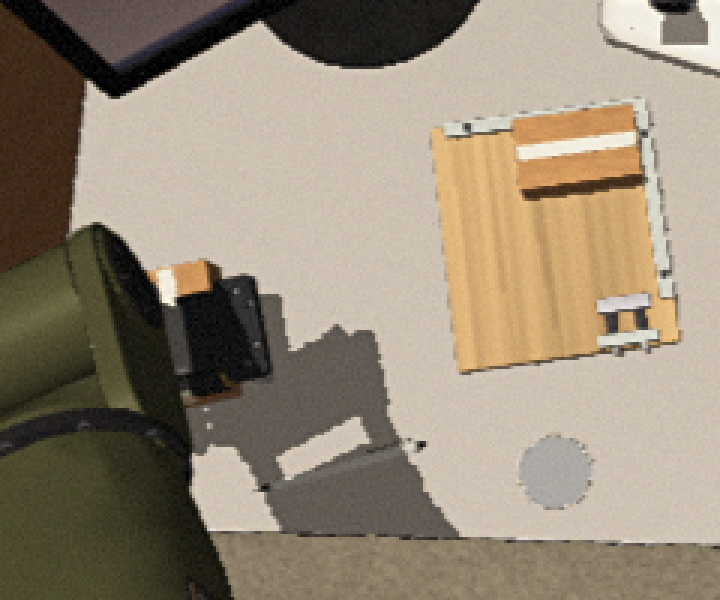

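The crop shows the carton held, with its far end at about (210,275). The base, pen and dish are undisturbed. The held carton confirms the mean y calibration. Next is slot_b.

```bash
cat >> h.py <<'E'
O=np.array([.5817,.0284]); YB=10.
def W(bx,by,z):  # base mm -> world
    c,s=np.cos(np.radians(YB)),np.sin(np.radians(YB)); return [O[0]+(c*bx-s*by)/1e3,O[1]+(s*bx+c*by)/1e3,z]
def st():
    from station import telemetry
    o=telemetry.get_obs(); c=Ro.from_euler('z',-YB,degrees=True)
    print('t',round(o['time_s'],2),'base xyz mm',(c.apply(np.r_[o['ee_pos'][:2]-O,o['ee_pos'][2]])*1e3).round(1),'F base',c.apply(o['force']).round(1),'grip',o['grip_width'].round(4)); return o
E
python3 - <<'E'
from h import *
o=st(); goto(o,W(-6,54,.11),190)
E
```

```text
Traceback (most recent call last):
  File "h.py", line 38, in st
    print('t',round(o['time_s'],2),'base xyz mm',(c.apply(np.r_[o['ee_pos'][:2]-O,o['ee_pos'][2]])*1e3).round(1),'F base',c.apply(o['force']).round(1),'grip',o['grip_width'].round(4)); return o
                                                                                                                                                              ^^^^^^^^^^^^^^^^^^^^^
AttributeError: 'float' object has no attribute 'round'
```

```bash
sed -i "s/o\['grip_width'\].round(4)/round(o['grip_width'],4)/" h.py
python3 - <<'E'
from h import *
o=st(); goto(o,W(-6,54,.11),190)
E
```

```text
t 3.9 base xyz mm [-102.7  269.8  128.2] F base [-0.1 -0.8 -2.7] grip 0.0596
shift units [-0.774 -2.234  0.182] turn units [0.    0.001 0.056] | at mm [433.8 276.2 128.2] [ 1.80e+02  1.00e-01 -1.65e+02]
```

Call:
{"method": "step_arm", "body": {
  "plan": [
    {"dx": -0.11,"dy": -0.32,"dz": 0,"rx": 0,"ry": 0,"rz": 0,"claw": 1},
    {"dx": -0.11,"dy": -0.32,"dz": 0,"rx": 0,"ry": 0,"rz": 0,"claw": 1},
    {"dx": -0.11,"dy": -0.32,"dz": 0,"rx": 0,"ry": 0,"rz": 0,"claw": 1},
    {"dx": -0.11,"dy": -0.32,"dz": 0,"rx": 0,"ry": 0,"rz": 0,"claw": 1},
    {"dx": -0.11,"dy": -0.32,"dz": 0,"rx": 0,"ry": 0,"rz": 0,"claw": 1},
    {"dx": -0.11,"dy": -0.32,"dz": 0,"rx": 0,"ry": 0,"rz": 0,"claw": 1},
    {"dx": -0.114,"dy": -0.314,"dz": 0,"rx": 0,"ry": 0,"rz": 0.056,"claw": 1},
    {"dx": 0,"dy": 0,"dz": 0.18,"rx": 0,"ry": 0,"rz": 0,"claw": 1},
    {"dx": 0,"dy": 0,"dz": 0,"rx": 0,"ry": 0,"rz": 0,"claw": 1},
    {"dx": 0,"dy": 0,"dz": 0,"rx": 0,"ry": 0,"rz": 0,"claw": 1}
  ]
}}

```text
time_s: 4.9
ee_pos: [0.5655, 0.0807, 0.1087]
eef_rot: [3.141, -0.003, -2.967]
force: [-0.1, 0.2, -1.5]
grip_width: 0.0597
grip_force: 49.9
```

```bash

python3 - <<'E'
from h import *
o=st(); goto(o,W(-6,54,.045),190)
for n in ['top','side']:
    p=snap(n);im=p['img'][170:290,210:330,::-1].repeat(3,0).repeat(3,1);cv2.imwrite(f'pics/{n}2.png',im);pickle.dump(dict(p,o=o),open(f'{n}2.pkl','wb'))
a=cv2.imread('pics/top2.png');b=cv2.imread('pics/side2.png');cv2.imwrite('pics/m2.png',np.hstack([a,b]))
E
```

```text
t 4.9 base xyz mm [ -6.8  54.4 108.7] F base [-0.1  0.2 -1.5] grip 0.0597
shift units [-0.01  -0.004  0.637] turn units [ 0.    -0.002  0.   ] | at mm [565.5  80.7 108.7] [ 180.    -0.2 -170. ]
```

View pics/m2.png

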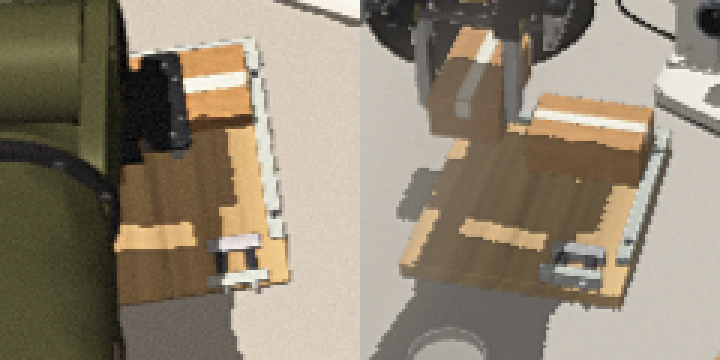

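The picture shows the carton held above the far-left slot, with the laid carton still in its corner and the stop clear. Lowering now.

Call:
{"method": "step_arm", "body": {
  "plan": [
    {"dx": 0,"dy": 0,"dz": 0.3,"rx": 0,"ry": 0,"rz": 0,"claw": 1},
    {"dx": 0,"dy": 0,"dz": 0.25,"rx": 0,"ry": 0,"rz": 0,"claw": 1},
    {"dx": 0,"dy": 0,"dz": 0.07,"rx": 0,"ry": 0,"rz": 0,"claw": 1},
    {"dx": 0,"dy": 0,"dz": 0.02,"rx": 0,"ry": 0,"rz": 0,"claw": 1},
    {"dx": 0,"dy": 0,"dz": 0,"rx": 0,"ry": 0,"rz": 0,"claw": 1},
    {"dx": 0,"dy": 0,"dz": 0,"rx": 0,"ry": 0,"rz": 0,"claw": 1}
  ]
}}

```text
time_s: 5.6
ee_pos: [0.567, 0.0807, 0.0473]
eef_rot: [-3.141, 0.002, -2.967]
force: [0.2, 0.4, -1.5]
grip_width: 0.0593
grip_force: 49.9
```

```bash
python3 -c "
from h import *
st()"
```

```text
t 5.6 base xyz mm [-5.4 54.  47.3] F base [ 0.2  0.4 -1.5] grip 0.0593
```

Call:
{"method": "step_arm", "body": {
  "plan": [
    {"dx": 0,"dy": 0,"dz": 0.025,"rx": 0,"ry": 0,"rz": 0,"claw": 1},
    {"dx": -0.05,"dy": 0,"dz": 0,"rx": 0,"ry": 0,"rz": 0,"claw": 1},
    {"dx": 0,"dy": 0,"dz": 0,"rx": 0,"ry": 0,"rz": 0,"claw": 1},
    {"dx": 0,"dy": 0,"dz": 0,"rx": 0,"ry": 0,"rz": 0,"claw": 1}
  ]
}}

```text
time_s: 6.0
ee_pos: [0.5719, 0.0814, 0.0439]
eef_rot: [-3.141, 0.002, -2.968]
force: [2.1, -0.2, 1.6]
grip_width: 0.06
grip_force: 50.0
```

Call:
{"method": "step_arm", "body": {
  "plan": [
    {"dx": -0.02,"dy": 0,"dz": 0,"rx": 0,"ry": 0,"rz": 0,"claw": 1},
    {"dx": 0,"dy": 0,"dz": 0,"rx": 0,"ry": 0,"rz": 0,"claw": 1}
  ]
}}

```text
time_s: 6.2
ee_pos: [0.5733, 0.0817, 0.0439]
eef_rot: [-3.142, 0.0, -2.968]
force: [-3.0, -0.7, 5.5]
grip_width: 0.0599
grip_force: 50.0
```

```bash
python3 -c "
from h import *
st()"
```

```text
t 6.2 base xyz mm [ 1.  53.9 43.9] F base [-3.1 -0.2  5.5] grip 0.0599
```

Call:
{"method": "step_arm", "body": {
  "plan": [
    {"dx": -0.01,"dy": 0,"dz": -0.005,"rx": 0,"ry": 0,"rz": 0,"claw": 1},
    {"dx": 0,"dy": 0,"dz": 0,"rx": 0,"ry": 0,"rz": 0,"claw": 1}
  ]
}}

```text
time_s: 6.4
ee_pos: [0.5743, 0.0819, 0.0439]
eef_rot: [-3.142, -0.0, -2.968]
force: [-1.2, -0.8, 1.0]
grip_width: 0.0594
grip_force: 50.0
```

Call:
{"method": "step_arm", "body": {
  "plan": [
    {"dx": -0.01,"dy": 0,"dz": 0,"rx": 0,"ry": 0,"rz": 0,"claw": 1},
    {"dx": 0,"dy": 0,"dz": 0,"rx": 0,"ry": 0,"rz": 0,"claw": 1}
  ]
}}

```text
time_s: 6.6
ee_pos: [0.5753, 0.0821, 0.0439]
eef_rot: [-3.142, -0.0, -2.968]
force: [-1.7, -0.4, 1.1]
grip_width: 0.0596
grip_force: 50.0
```

Call:
{"method": "step_arm", "body": {
  "plan": [
    {"dx": -0.01,"dy": 0,"dz": 0,"rx": 0,"ry": 0,"rz": 0,"claw": 1},
    {"dx": 0,"dy": 0,"dz": 0,"rx": 0,"ry": 0,"rz": 0,"claw": 1}
  ]
}}

```text
time_s: 6.8
ee_pos: [0.5757, 0.0822, 0.0439]
eef_rot: [-3.142, -0.002, -2.967]
force: [-6.6, -0.9, 5.9]
grip_width: 0.0593
grip_force: 49.9
```

```bash
python3 -c "
from h import *
st()"
```

```text
t 6.8 base xyz mm [ 3.5 54.  43.9] F base [-6.7  0.3  5.9] grip 0.0593
```

Call:
{"method": "step_arm", "body": {
  "plan": [
    {"dx": 0,"dy": -0.025,"dz": 0,"rx": 0,"ry": 0,"rz": 0,"claw": 1},
    {"dx": 0,"dy": 0,"dz": 0,"rx": 0,"ry": 0,"rz": 0,"claw": 1}
  ]
}}

```text
time_s: 7.0
ee_pos: [0.5761, 0.0803, 0.044]
eef_rot: [3.141, -0.001, -2.967]
force: [-6.9, 2.5, 4.5]
grip_width: 0.0594
grip_force: 49.9
```

Call:
{"method": "step_arm", "body": {
  "plan": [
    {"dx": 0,"dy": -0.01,"dz": 0,"rx": 0,"ry": 0,"rz": 0,"claw": 1},
    {"dx": 0,"dy": 0,"dz": 0,"rx": 0,"ry": 0,"rz": 0,"claw": 1}
  ]
}}

```text
time_s: 7.2
ee_pos: [0.5762, 0.0796, 0.044]
eef_rot: [3.141, -0.001, -2.966]
force: [-7.7, 5.7, 5.7]
grip_width: 0.0602
grip_force: 49.9
```

Call:
{"method": "step_arm", "body": {
  "plan": [
    {"dx": 0,"dy": -0.01,"dz": 0,"rx": 0,"ry": 0,"rz": 0,"claw": 1},
    {"dx": 0,"dy": 0,"dz": 0,"rx": 0,"ry": 0,"rz": 0,"claw": 1}
  ]
}}

```text
time_s: 7.4
ee_pos: [0.5764, 0.0787, 0.044]
eef_rot: [3.14, -0.001, -2.966]
force: [-6.9, 4.4, 5.2]
grip_width: 0.0598
grip_force: 49.9
```

```bash
python3 -c "
from h import *
st()"
```

```text
t 7.4 base xyz mm [ 3.5 50.4 44. ] F base [-6.   5.5  5.2] grip 0.0598
```

Call:
{"method": "step_arm", "body": {
  "plan": [
    {"dx": 0,"dy": -0.01,"dz": 0,"rx": 0,"ry": 0,"rz": 0,"claw": 1},
    {"dx": 0,"dy": 0,"dz": 0,"rx": 0,"ry": 0,"rz": 0,"claw": 1}
  ]
}}

```text
time_s: 7.6
ee_pos: [0.5766, 0.0777, 0.044]
eef_rot: [3.14, -0.001, -2.966]
force: [-7.8, 6.0, 5.3]
grip_width: 0.0597
grip_force: 49.9
```

Call:
{"method": "step_arm", "body": {
  "plan": [
    {"dx": 0,"dy": -0.01,"dz": 0,"rx": 0,"ry": 0,"rz": 0,"claw": 1},
    {"dx": 0,"dy": 0,"dz": 0,"rx": 0,"ry": 0,"rz": 0,"claw": 1}
  ]
}}

```text
time_s: 7.8
ee_pos: [0.5767, 0.0768, 0.044]
eef_rot: [3.14, -0.001, -2.966]
force: [-7.8, 6.1, 5.6]
grip_width: 0.0598
grip_force: 49.9
```

```bash
python3 -c "
from h import *
st()"
```

```text
t 7.8 base xyz mm [ 3.5 48.5 44. ] F base [-6.6  7.3  5.6] grip 0.0598
```

Call:
{"method": "step_arm", "body": {
  "plan": [
    {"dx": 0,"dy": -0.01,"dz": 0,"rx": 0,"ry": 0,"rz": 0,"claw": 1},
    {"dx": 0,"dy": 0,"dz": 0,"rx": 0,"ry": 0,"rz": 0,"claw": 1}
  ]
}}

```text
time_s: 8.0
ee_pos: [0.5768, 0.0761, 0.044]
eef_rot: [3.14, -0.001, -2.966]
force: [-8.7, 9.1, 5.3]
grip_width: 0.0601
grip_force: 49.9
```

Call:
{"method": "step_arm", "body": {
  "plan": [
    {"dx": 0,"dy": -0.01,"dz": 0,"rx": 0,"ry": 0,"rz": 0,"claw": 1},
    {"dx": 0,"dy": 0,"dz": 0,"rx": 0,"ry": 0,"rz": 0,"claw": 1}
  ]
}}

```text
time_s: 8.2
ee_pos: [0.5768, 0.0761, 0.044]
eef_rot: [3.139, -0.001, -2.966]
force: [-10.1, 16.1, 6.0]
grip_width: 0.0594
grip_force: 49.9
```

```bash
python3 -c "
from h import *
o=st()
for n in ['side','top']:
    p=snap(n);cv2.imwrite(f'pics/{n}3.png',p['img'][170:290,210:330,::-1].repeat(3,0).repeat(3,1))
cv2.imwrite('pics/m3.png',np.hstack([cv2.imread(f'pics/{n}3.png') for n in ['top','side']]))"
```

```text
t 8.2 base xyz mm [ 3.5 47.8 44. ] F base [-7.1 17.6  6. ] grip 0.0594
```

View pics/m3.png

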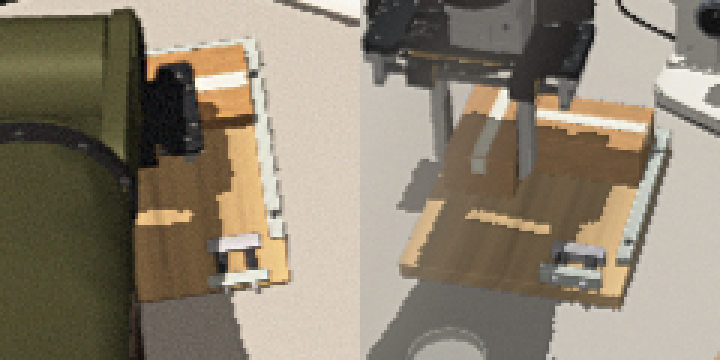

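Slot_b's carton is seated: +x contact at about 7 N, then a hard stop against the laid carton's end at 17 N. In the picture it lies flush beside the laid carton at crop (500,140). Now I'll release it and go to carton 2.

Call:
{"method": "step_arm", "body": {
  "plan": [
    {"dx": 0,"dy": 0.005,"dz": 0,"rx": 0,"ry": 0,"rz": 0,"claw": 0.7},
    {"dx": 0,"dy": 0,"dz": 0,"rx": 0,"ry": 0,"rz": 0,"claw": 0},
    {"dx": 0,"dy": 0,"dz": 0,"rx": 0,"ry": 0,"rz": 0,"claw": 0},
    {"dx": 0,"dy": 0,"dz": -0.2,"rx": 0,"ry": 0,"rz": 0,"claw": 0},
    {"dx": 0,"dy": 0,"dz": -0.4,"rx": 0,"ry": 0,"rz": 0,"claw": 0},
    {"dx": 0,"dy": 0,"dz": -0.4,"rx": 0,"ry": 0,"rz": 0,"claw": 0},
    {"dx": 0,"dy": 0,"dz": 0,"rx": 0,"ry": 0,"rz": 0,"claw": 0}
  ]
}}

```text
time_s: 9.0
ee_pos: [0.5799, 0.0742, 0.1494]
eef_rot: [-3.141, 0.009, -2.968]
force: [0.5, -0.3, -0.3]
grip_width: 0.0938
grip_force: 0.0
```

```bash
sed -i 's/^O=.*;/O=np.array([.5835,.0265]);/' h.py; python3 -c "
from h import *
o=st(); goto(o,[.425,-.2154,.12],175.9)"
```

```text
t 9.0 base xyz mm [  4.8  47.6 149.4] F base [ 0.4 -0.3 -0.3] grip 0.0938
shift units [ 2.029 -2.585  0.279] turn units [-0.     0.006  0.156] | at mm [579.9  74.2 149.4] [-179.9    0.5 -170.1]
```

Call:
{"method": "step_arm", "body": {
  "plan": [
    {"dx": 0.25,"dy": -0.32,"dz": 0,"rx": 0,"ry": 0,"rz": 0,"claw": 0},
    {"dx": 0.25,"dy": -0.32,"dz": 0,"rx": 0,"ry": 0,"rz": 0,"claw": 0},
    {"dx": 0.25,"dy": -0.32,"dz": 0,"rx": 0,"ry": 0,"rz": 0,"claw": 0},
    {"dx": 0.25,"dy": -0.32,"dz": 0,"rx": 0,"ry": 0,"rz": 0,"claw": 0},
    {"dx": 0.25,"dy": -0.32,"dz": 0,"rx": 0,"ry": 0,"rz": 0,"claw": 0},
    {"dx": 0.25,"dy": -0.32,"dz": 0,"rx": 0,"ry": 0,"rz": 0,"claw": 0},
    {"dx": 0.25,"dy": -0.32,"dz": 0,"rx": 0,"ry": 0,"rz": 0,"claw": 0},
    {"dx": 0.25,"dy": -0.34,"dz": 0.1,"rx": 0,"ry": 0,"rz": 0.07,"claw": 0},
    {"dx": 0,"dy": 0,"dz": 0.18,"rx": 0,"ry": 0,"rz": 0.086,"claw": 0},
    {"dx": 0,"dy": 0,"dz": 0,"rx": 0,"ry": 0,"rz": 0,"claw": 0}
  ]
}}

```text
time_s: 10.0
ee_pos: [0.4239, -0.2148, 0.114]
eef_rot: [3.14, -0.003, 3.066]
force: [1.1, 1.3, 0.6]
grip_width: 0.0938
grip_force: 0.0
```

Call:
{"method": "step_arm", "body": {
  "plan": [
    {"dx": 0,"dy": 0,"dz": 0,"rx": 0,"ry": 0,"rz": 0,"claw": 0},
    {"dx": 0,"dy": 0,"dz": 0,"rx": 0,"ry": 0,"rz": 0,"claw": 0}
  ]
}}

```text
time_s: 10.2
ee_pos: [0.4259, -0.214, 0.1166]
eef_rot: [-3.141, 0.001, 3.075]
force: [0.4, -0.2, 0.0]
grip_width: 0.094
grip_force: 0.0
```

```bash
cat >>h.py <<'E'
def lay(tag,rects):
    c=Ro.from_euler('z',-YB,degrees=True)
    for n in ['top','side']:
        p=snap(n);pickle.dump(p,open(f'{n}{tag}.pkl','wb'));P=cloud(p);q=P.copy();q[...,:2]-=O;q=c.apply(q.reshape(-1,3)).reshape(P.shape)*1e3
        k=((q[...,2]>50)&(q[...,2]<62)&(abs(q[...,0])<100)&(abs(q[...,1])<100)).astype(np.uint8)
        print(n,'layer pts',k.sum(),fit(q[k>0]/1e3) if k.sum()>50 else '')
        hs=cv2.cvtColor(p['img'],cv2.COLOR_RGB2HSV)
        w=(k>0)&(hs[...,1]<70)  # white tape strips
        N,L,s,_=cv2.connectedComponentsWithStats(w.astype(np.uint8))
        for i in range(1,N):
            if s[i,4]>40: print('  tape',s[i,4],fit(q[L==i]/1e3))
E
python3 -c "
from h import *
o=st(); goto(o,[.425,-.2154,.028],175.9); lay('4',0)
for n,r in {'top':[346,262,372,303],'side':[321,271,367,318]}.items():
    P=cloud(pickle.load(open(n+'4.pkl','rb'))); m=comp(P,.033,.047,r,4); print(n,m.sum(),fit(P[m]))
"
```

```text
t 10.2 base xyz mm [-197.  -209.5  116.6] F base [ 0.3 -0.3  0. ] grip 0.094
shift units [ 0.008 -0.014  0.886] turn units [-0.     0.     0.003] | at mm [ 425.9 -214.   116.6] [-180.     0.   176.2]
top layer pts 1977 (array([30.4,  3.3]), 160.2, 101.2, 89.5)
  tape 192 (array([32.4, 52.8]), 98.1, 12.0, -0.4)
  tape 182 (array([ 49.1, -28.3]), 95.8, 12.7, 89.4)
side layer pts 1223 (array([25.5,  0.9]), 159.7, 111.5, 88.5)
  tape 129 (array([27.8, 49.5]), 103.5, 14.8, 0.2)
  tape 125 (array([ 48.2, -29.4]), 95.4, 22.0, 89.4)
top 15 (array([ 437.6, -199.2]), 11.8, 6.7, 46.3)
side 907 (array([ 440.8, -217.1]), 106.4, 61.1, -4.3)
```

Call:
{"method": "step_arm", "body": {
  "plan": [
    {"dx": 0.01,"dy": -0.02,"dz": 0.4,"rx": 0,"ry": 0,"rz": 0,"claw": 0},
    {"dx": 0,"dy": 0,"dz": 0.35,"rx": 0,"ry": 0,"rz": 0,"claw": 0},
    {"dx": 0,"dy": 0,"dz": 0.135,"rx": 0,"ry": 0,"rz": 0,"claw": 0},
    {"dx": 0,"dy": 0,"dz": 0,"rx": 0,"ry": 0,"rz": 0,"claw": 1},
    {"dx": 0,"dy": 0,"dz": 0,"rx": 0,"ry": 0,"rz": 0,"claw": 1},
    {"dx": 0,"dy": 0,"dz": 0,"rx": 0,"ry": 0,"rz": 0,"claw": 1},
    {"dx": 0,"dy": 0,"dz": 0,"rx": 0,"ry": 0,"rz": 0,"claw": 1},
    {"dx": 0,"dy": 0,"dz": 0,"rx": 0,"ry": 0,"rz": 0,"claw": 1},
    {"dx": 0,"dy": 0,"dz": 0,"rx": 0,"ry": 0,"rz": 0,"claw": 1}
  ],
  "grip_force": 60
}}

```text
time_s: 11.2
ee_pos: [0.4245, -0.2164, 0.0283]
eef_rot: [-3.141, 0.001, 3.071]
force: [-1.5, 1.6, 7.5]
grip_width: 0.0599
grip_force: 60.0
```

```bash
python3 -c "
from h import *
o=st(); print(o['ee_pos'])"
```

```text
t 11.2 base xyz mm [-198.7 -211.6   28.3] F base [-1.2  1.8  7.5] grip 0.0599
[ 0.42453394 -0.21639402  0.02825064]
```

Call:
{"method": "step_arm", "body": {
  "plan": [
    {"dx": 0,"dy": 0,"dz": -0.2,"rx": 0,"ry": 0,"rz": 0,"claw": 1},
    {"dx": 0,"dy": 0,"dz": -0.4,"rx": 0,"ry": 0,"rz": 0,"claw": 1},
    {"dx": 0,"dy": 0,"dz": -0.4,"rx": 0,"ry": 0,"rz": 0,"claw": 1},
    {"dx": 0,"dy": 0,"dz": 0,"rx": 0,"ry": 0,"rz": 0,"claw": 1},
    {"dx": 0,"dy": 0,"dz": 0,"rx": 0,"ry": 0,"rz": 0,"claw": 1}
  ]
}}

```text
time_s: 11.7
ee_pos: [0.4242, -0.2163, 0.1276]
eef_rot: [-3.141, 0.001, 3.071]
force: [0.3, 0.1, -3.5]
grip_width: 0.0594
grip_force: 60.0
```

```bash
python3 -c "
from h import *
o=st(); goto(o,W(-54.8,-47,.13),190); goto(o,W(-54.8,-47,.13),190,-27); lay('5',0)
P=cloud(pickle.load(open('side5.pkl','rb')))
d=(np.hypot(P[...,0]-o['ee_pos'][0],P[...,1]-o['ee_pos'][1])<.1)&(P[...,2]>.08)&(P[...,2]<.15)
L=Ro.from_euler('xyz',o['eef_rot']).inv().apply(P[d]-o['ee_pos'])*1e3;print(np.percentile(L,[0,2,98,100],axis=0).round(1))
"
```

```text
t 11.7 base xyz mm [-199.1 -211.5  127.6] F base [ 0.3  0.1 -3.5] grip 0.0594
shift units [-1.     1.946 -0.024] turn units [-0.     0.001 -0.156] | at mm [ 424.2 -216.3  127.6] [-1.800e+02  1.000e-01  1.759e+02]
shift units [-1.     1.946 -0.024] turn units [-0.037 -0.298 -0.153] | at mm [ 424.2 -216.3  127.6] [-1.800e+02  1.000e-01  1.759e+02]
top layer pts 1969 (array([30.7,  3.3]), 159.9, 101.9, 89.5)
  tape 189 (array([32.3, 52.8]), 97.9, 12.5, -0.6)
  tape 181 (array([ 49. , -28.6]), 95.9, 13.4, 90.0)
side layer pts 1212 (array([27. ,  1.1]), 159.9, 111.2, 88.8)
  tape 133 (array([28. , 49.9]), 111.5, 13.5, 0.3)
  tape 121 (array([ 49. , -27.8]), 90.7, 23.0, 87.9)
[[-66.7 -42.6 -22.1]
 [-55.  -41.1 -17.9]
 [ 35.2  36.6  24.8]
 [ 37.2  43.2  32.6]]
```

Call:
{"method": "step_arm", "body": {
  "plan": [
    {"dx": -0.167,"dy": 0.325,"dz": -0.01,"rx": 0,"ry": 0,"rz": 0,"claw": 1},
    {"dx": -0.167,"dy": 0.325,"dz": -0.01,"rx": 0,"ry": 0,"rz": 0,"claw": 1},
    {"dx": -0.167,"dy": 0.325,"dz": 0,"rx": 0,"ry": 0,"rz": 0,"claw": 1},
    {"dx": -0.167,"dy": 0.325,"dz": 0,"rx": 0,"ry": 0,"rz": 0,"claw": 1},
    {"dx": -0.167,"dy": 0.325,"dz": 0,"rx": 0,"ry": 0,"rz": 0,"claw": 1},
    {"dx": -0.165,"dy": 0.321,"dz": 0,"rx": 0,"ry": 0,"rz": 0,"claw": 1},
    {"dx": 0,"dy": 0,"dz": 0,"rx": 0,"ry": 0,"rz": -0.078,"claw": 1},
    {"dx": 0,"dy": 0,"dz": 0,"rx": 0,"ry": 0,"rz": -0.078,"claw": 1},
    {"dx": 0,"dy": 0,"dz": 0,"rx": 0,"ry": -0.075,"rz": 0,"claw": 1},
    {"dx": 0,"dy": 0,"dz": 0,"rx": 0,"ry": -0.075,"rz": 0,"claw": 1}
  ]
}}

```text
time_s: 12.8
ee_pos: [0.5374, -0.029, 0.1277]
eef_rot: [3.141, 0.237, -2.967]
force: [0.3, 0.1, -2.2]
grip_width: 0.0599
grip_force: 60.0
```

Call:
{"method": "step_arm", "body": {
  "plan": [
    {"dx": 0,"dy": 0,"dz": 0,"rx": 0,"ry": -0.075,"rz": 0,"claw": 1},
    {"dx": 0,"dy": 0,"dz": 0,"rx": 0,"ry": -0.075,"rz": 0,"claw": 1},
    {"dx": 0,"dy": 0,"dz": 0,"rx": 0,"ry": 0,"rz": 0,"claw": 1},
    {"dx": 0,"dy": 0,"dz": 0,"rx": 0,"ry": 0,"rz": 0,"claw": 1},
    {"dx": 0,"dy": 0,"dz": 0,"rx": 0,"ry": 0,"rz": 0,"claw": 1}
  ]
}}

```text
time_s: 13.3
ee_pos: [0.5382, -0.0292, 0.1293]
eef_rot: [3.141, 0.469, -2.967]
force: [-0.2, -0.4, -2.2]
grip_width: 0.0593
grip_force: 60.0
```

```bash
python3 -c "
from h import *
o=st(); goto(o,W(-54.8,-47,.065),190,-27); goto(o,W(-54.8,-47,.0575),190,-27)
for n in ['side','top']:
    p=snap(n);cv2.imwrite(f'pics/{n}6.png',p['img'][150:290,210:350,::-1].repeat(3,0).repeat(3,1)[:,:400])
cv2.imwrite('pics/m6.png',np.hstack([cv2.imread(f'pics/{n}6.png') for n in ['top','side']]))"
```

```text
t 13.3 base xyz mm [-54.3 -47.  129.3] F base [-0.3 -0.3 -2.2] grip 0.0593
shift units [ 0.295 -0.     0.571] turn units [ 0.    -0.001 -0.   ] | at mm [538.2 -29.2 129.3] [ 180.    26.9 -170. ]
shift units [ 0.329 -0.     0.638] turn units [ 0.    -0.001 -0.   ] | at mm [538.2 -29.2 129.3] [ 180.    26.9 -170. ]
```

View pics/m6.png

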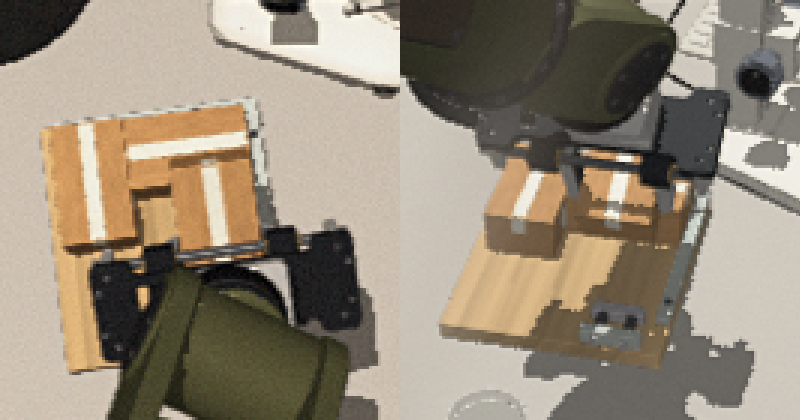

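The carton hangs tilted above slot_d with its far end up over the laid carton, and the far-left carton sits flush. Descending just ahead of the stop.

Call:
{"method": "step_arm", "body": {
  "plan": [
    {"dx": 0.15,"dy": 0,"dz": 0.29,"rx": 0,"ry": 0,"rz": 0,"claw": 1},
    {"dx": 0.1,"dy": 0,"dz": 0.19,"rx": 0,"ry": 0,"rz": 0,"claw": 1},
    {"dx": 0.05,"dy": 0,"dz": 0.1,"rx": 0,"ry": 0,"rz": 0,"claw": 1},
    {"dx": 0.029,"dy": 0,"dz": 0.055,"rx": 0,"ry": 0,"rz": 0,"claw": 1},
    {"dx": 0,"dy": 0,"dz": 0,"rx": 0,"ry": 0,"rz": 0,"claw": 1},
    {"dx": 0,"dy": 0,"dz": 0,"rx": 0,"ry": 0,"rz": 0,"claw": 1}
  ]
}}

```text
time_s: 14.0
ee_pos: [0.5378, -0.0294, 0.0587]
eef_rot: [-3.141, 0.472, -2.967]
force: [2.3, 0.7, -2.6]
grip_width: 0.0594
grip_force: 60.0
```

```bash
python3 -c "
from h import *
o=st(); goto(o,W(-66.8,-47,.0565),190,-27)"
```

```text
t 14.0 base xyz mm [-54.8 -47.1  58.7] F base [ 2.4  0.3 -2.6] grip 0.0594
shift units [ 0.117  0.001 -0.035] turn units [-0.     0.001 -0.   ] | at mm [537.8 -29.4  58.7] [-180.    27.1 -170. ]
```

Call:
{"method": "step_arm", "body": {
  "plan": [
    {"dx": 0.027,"dy": 0,"dz": -0.006,"rx": 0,"ry": 0,"rz": 0,"claw": 1},
    {"dx": 0.018,"dy": 0,"dz": -0.009,"rx": 0,"ry": 0,"rz": 0,"claw": 1},
    {"dx": 0,"dy": 0,"dz": 0,"rx": 0,"ry": 0,"rz": 0,"claw": 1}
  ]
}}

```text
time_s: 14.3
ee_pos: [0.5334, -0.0303, 0.0586]
eef_rot: [-3.141, 0.474, -2.967]
force: [6.2, 3.7, 1.4]
grip_width: 0.0596
grip_force: 60.0
```

Call:
{"method": "step_arm", "body": {
  "plan": [
    {"dx": 0.018,"dy": 0,"dz": -0.009,"rx": 0,"ry": 0,"rz": 0,"claw": 1},
    {"dx": 0.018,"dy": 0,"dz": -0.009,"rx": 0,"ry": 0,"rz": 0,"claw": 1},
    {"dx": 0,"dy": 0,"dz": 0,"rx": 0,"ry": 0,"rz": 0,"claw": 1}
  ]
}}

```text
time_s: 14.6
ee_pos: [0.5296, -0.0309, 0.0587]
eef_rot: [-3.141, 0.474, -2.967]
force: [8.5, 5.0, 0.8]
grip_width: 0.0599
grip_force: 60.0
```

Call:
{"method": "step_arm", "body": {
  "plan": [
    {"dx": 0.018,"dy": 0,"dz": -0.009,"rx": 0,"ry": 0,"rz": 0,"claw": 1},
    {"dx": 0,"dy": 0,"dz": 0,"rx": 0,"ry": 0,"rz": 0,"claw": 1},
    {"dx": 0,"dy": 0,"dz": 0,"rx": 0,"ry": 0,"rz": 0,"claw": 1}
  ]
}}

```text
time_s: 14.9
ee_pos: [0.5278, -0.0312, 0.0587]
eef_rot: [-3.141, 0.475, -2.967]
force: [8.9, 4.7, -0.8]
grip_width: 0.0593
grip_force: 60.0
```

```bash
python3 -c "
from h import *
o=st()"
```

```text
t 14.9 base xyz mm [-64.9 -47.2  58.7] F base [ 9.5  3.1 -0.8] grip 0.0593
```

```bash
python3 -c "
from h import *
o=st();p=snap('side');pickle.dump(p,open('side7.pkl','wb'))
c=Ro.from_euler('z',-YB,degrees=True)
for f in ['side0','side5','side7']:
    P=cloud(pickle.load(open(f+'.pkl','rb')));q=P.copy();q[...,:2]-=O;q=c.apply(q.reshape(-1,3)).reshape(P.shape)*1e3
    m=(abs(q[...,1]+48)<15)&(q[...,0]<-60)&(q[...,0]>-125)
    for lo,hi in [(23,33),(18,23)]:
        k=m&(q[...,2]>lo)&(q[...,2]<hi);print(f,lo,k.sum(),np.percentile(q[k][:,0],[0,5,25,50,75,95,100]).round(1) if k.sum() else '')
cv2.imwrite('pics/s7.png',p['img'][190:280,240:340,::-1].repeat(5,0).repeat(5,1))
"
```

```text
t 14.9 base xyz mm [-64.9 -47.2  58.7] F base [ 9.5  3.1 -0.8] grip 0.0593
side0 23 141 [-121.6 -117.4 -111.6  -96.6  -85.2  -76.2  -61.8]
side0 18 35 [-121.6 -118.7 -116.6 -110.3  -87.9  -61.7  -60.1]
side5 23 143 [-121.  -118.  -112.8 -100.1  -84.9  -76.7  -73.2]
side5 18 26 [-119.6 -117.8 -114.6  -87.8  -83.4  -63.4  -61. ]
side7 23 126 [-123.8 -117.2 -113.3 -103.3  -91.8  -84.5  -82.3]
side7 18 19 [-122.  -121.7 -115.4 -114.1 -111.1  -91.4  -80.4]
```

View pics/s7.png

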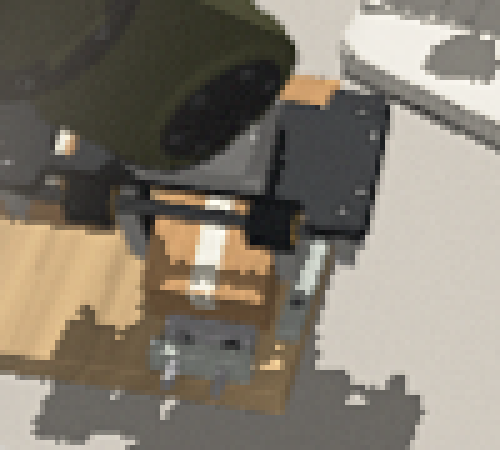

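The stop has been pushed back about 8 mm, and the carton's near lower edge is on it with the far end raised. Now I'll compute the let-down.

```bash
python3 -c "
from h import *
o=st(); cx,cz=-82.4,18.3
A=Ro.from_euler('xyz',o['eef_rot']);p=np.array(o['ee_pos'])
for i,t in enumerate([22.5,18,13.5,9,4.5,0]):
    c,s=np.cos(np.radians(t)),np.sin(np.radians(t)); z0=cz-2.4*(i+1)/6
    T=np.array(W(cx+33.5*c-28.3*s,-47.2,(z0+33.5*s+28.3*c)/1e3));B=rot(190,-t)
    print((A.inv().apply(T-p)/.1).round(3),((A.inv()*B).as_rotvec()/(np.pi/2)).round(3));A,p=B,T
"
```

```text
t 14.95 base xyz mm [-64.8 -47.2  58.7] F base [ 8.8  3.6 -0.7] grip 0.06
[-0.014 -0.     0.028] [-0.001  0.052 -0.   ]
[-0.02   0.     0.031] [-0.    0.05  0.  ]
[-0.02   0.     0.031] [-0.    0.05 -0.  ]
[-0.02  -0.     0.031] [0.   0.05 0.  ]
[-0.021 -0.     0.031] [-0.    0.05  0.  ]
[-0.021 -0.     0.031] [0.   0.05 0.  ]
```

Call:
{"method": "step_arm", "body": {
  "plan": [
    {"dx": -0.014,"dy": 0,"dz": 0.028,"rx": 0,"ry": 0.052,"rz": 0,"claw": 1},
    {"dx": -0.02,"dy": 0,"dz": 0.031,"rx": 0,"ry": 0.05,"rz": 0,"claw": 1},
    {"dx": -0.02,"dy": 0,"dz": 0.031,"rx": 0,"ry": 0.05,"rz": 0,"claw": 1},
    {"dx": 0,"dy": 0,"dz": 0,"rx": 0,"ry": 0,"rz": 0,"claw": 1}
  ]
}}

```text
time_s: 15.35
ee_pos: [0.5377, -0.03, 0.0528]
eef_rot: [-3.139, 0.236, -2.967]
force: [7.6, -1.8, 5.2]
grip_width: 0.0589
grip_force: 60.0
```

```bash
python3 -c "
from h import *
o=st(); print(o['eef_rot'],o['moment'])"
```

```text
t 15.35 base xyz mm [-55.  -47.7  52.8] F base [ 7.2 -3.1  5.2] grip 0.0589
[-3.13908069  0.23550746 -2.96686186] [-0.2162928  -1.52092597 -0.04163706]
```

Call:
{"method": "step_arm", "body": {
  "plan": [
    {"dx": -0.013,"dy": 0,"dz": 0.029,"rx": 0,"ry": 0.05,"rz": 0,"claw": 1},
    {"dx": -0.02,"dy": 0,"dz": 0.031,"rx": 0,"ry": 0.05,"rz": 0,"claw": 1},
    {"dx": 0,"dy": 0,"dz": 0,"rx": 0,"ry": 0,"rz": 0,"claw": 1}
  ]
}}

```text
time_s: 15.65
ee_pos: [0.5414, -0.029, 0.0469]
eef_rot: [-3.14, 0.077, -2.967]
force: [7.1, 1.3, 2.3]
grip_width: 0.0597
grip_force: 60.0
```

```bash
python3 -c "
from h import *
o=st(); print(o['eef_rot'],o['moment'])"
```

```text
t 15.65 base xyz mm [-51.1 -47.4  46.9] F base [7.2 0.1 2.3] grip 0.0597
[-3.14015226  0.07725429 -2.96737967] [ 0.1769101  -1.370903   -0.11080952]
```

Call:
{"method": "step_arm", "body": {
  "plan": [
    {"dx": 0.01,"dy": 0,"dz": 0,"rx": 0,"ry": 0,"rz": 0,"claw": 1},
    {"dx": -0.021,"dy": 0,"dz": 0.03,"rx": 0,"ry": 0.05,"rz": 0,"claw": 1},
    {"dx": 0,"dy": 0,"dz": 0,"rx": 0,"ry": 0,"rz": 0,"claw": 1},
    {"dx": 0,"dy": 0,"dz": 0,"rx": 0,"ry": 0,"rz": 0,"claw": 1}
  ]
}}

```text
time_s: 16.05
ee_pos: [0.5422, -0.0288, 0.0439]
eef_rot: [-3.141, 0.001, -2.968]
force: [8.2, 1.5, 0.5]
grip_width: 0.0596
grip_force: 60.0
```

```bash
python3 -c "
from h import *
o=st(); print(o['eef_rot'],o['moment'])"
```

```text
t 16.05 base xyz mm [-50.3 -47.3  43.9] F base [8.4 0.1 0.5] grip 0.0596
[-3.14058481e+00  9.95046704e-04 -2.96771034e+00] [ 0.34067245 -1.52877783 -0.09578721]
```

Call:
{"method": "step_arm", "body": {
  "plan": [
    {"dx": 0,"dy": -0.02,"dz": 0,"rx": 0,"ry": 0,"rz": 0,"claw": 1},
    {"dx": 0,"dy": 0,"dz": 0,"rx": 0,"ry": 0,"rz": 0,"claw": 1}
  ]
}}

```text
time_s: 16.25
ee_pos: [0.542, -0.0305, 0.0437]
eef_rot: [3.142, 0.001, -2.968]
force: [7.8, 4.5, -1.8]
grip_width: 0.0596
grip_force: 60.0
```

Call:
{"method": "step_arm", "body": {
  "plan": [
    {"dx": 0,"dy": -0.01,"dz": 0,"rx": 0,"ry": 0,"rz": 0,"claw": 1},
    {"dx": 0,"dy": 0,"dz": 0,"rx": 0,"ry": 0,"rz": 0,"claw": 1}
  ]
}}

```text
time_s: 16.45
ee_pos: [0.5421, -0.0313, 0.0436]
eef_rot: [3.141, 0.0, -2.968]
force: [8.5, 5.8, -1.3]
grip_width: 0.0597
grip_force: 60.0
```

Call:
{"method": "step_arm", "body": {
  "plan": [
    {"dx": -0.01,"dy": 0,"dz": 0.005,"rx": 0,"ry": 0,"rz": 0,"claw": 1},
    {"dx": 0,"dy": 0,"dz": 0,"rx": 0,"ry": 0,"rz": 0,"claw": 1}
  ]
}}

```text
time_s: 16.65
ee_pos: [0.5432, -0.0312, 0.0433]
eef_rot: [-3.142, 0.0, -2.968]
force: [7.0, 6.1, 0.7]
grip_width: 0.0597
grip_force: 60.0
```

Call:
{"method": "step_arm", "body": {
  "plan": [
    {"dx": -0.01,"dy": 0,"dz": 0,"rx": 0,"ry": 0,"rz": 0,"claw": 1},
    {"dx": 0,"dy": 0,"dz": 0,"rx": 0,"ry": 0,"rz": 0,"claw": 1}
  ]
}}

```text
time_s: 16.85
ee_pos: [0.5439, -0.0311, 0.0433]
eef_rot: [-3.142, -0.0, -2.968]
force: [3.8, 5.7, 2.2]
grip_width: 0.0594
grip_force: 60.0
```

```bash
python3 -c "
from h import *
o=st(); print(o['eef_rot'],o['moment'])"
```

```text
t 16.85 base xyz mm [-49.  -49.8  43.3] F base [4.8 4.9 2.2] grip 0.0594
[-3.14158416e+00 -1.50224806e-04 -2.96818365e+00] [ 0.95164144 -0.95605561 -0.27394958]
```

Call:
{"method": "step_arm", "body": {
  "plan": [
    {"dx": -0.01,"dy": 0,"dz": 0,"rx": 0,"ry": 0,"rz": 0,"claw": 1},
    {"dx": 0,"dy": 0,"dz": 0,"rx": 0,"ry": 0,"rz": 0,"claw": 1}
  ]
}}

```text
time_s: 17.05
ee_pos: [0.5444, -0.031, 0.0433]
eef_rot: [3.141, -0.002, -2.968]
force: [-0.1, 5.0, 6.4]
grip_width: 0.0597
grip_force: 60.0
```

Call:
{"method": "step_arm", "body": {
  "plan": [
    {"dx": 0,"dy": -0.01,"dz": 0,"rx": 0,"ry": 0,"rz": 0,"claw": 1},
    {"dx": 0,"dy": 0,"dz": 0,"rx": 0,"ry": 0,"rz": 0,"claw": 1}
  ]
}}

```text
time_s: 17.25
ee_pos: [0.5444, -0.0311, 0.0433]
eef_rot: [3.14, -0.002, -2.968]
force: [-2.4, 11.6, 9.6]
grip_width: 0.0601
grip_force: 60.0
```

```bash
python3 -c "
from h import *
o=st(); print(o['eef_rot'],o['moment'])"
```

```text
t 17.25 base xyz mm [-48.5 -49.9  43.3] F base [-0.4 11.8  9.6] grip 0.0601
[ 3.13995967e+00 -1.75563548e-03 -2.96799136e+00] [ 2.23375198  0.05432656 -0.29663142]
```

Call:
{"method": "step_arm", "body": {
  "plan": [
    {"dx": 0,"dy": 0,"dz": -0.005,"rx": 0,"ry": 0,"rz": 0,"claw": 0.7},
    {"dx": 0,"dy": 0.01,"dz": 0,"rx": 0,"ry": 0,"rz": 0,"claw": 0},
    {"dx": 0,"dy": 0,"dz": 0,"rx": 0,"ry": 0,"rz": 0,"claw": 0},
    {"dx": 0,"dy": 0,"dz": -0.2,"rx": 0,"ry": 0,"rz": 0,"claw": 0},
    {"dx": 0,"dy": 0,"dz": -0.4,"rx": 0,"ry": 0,"rz": 0,"claw": 0},
    {"dx": 0,"dy": 0,"dz": -0.45,"rx": 0,"ry": 0,"rz": 0,"claw": 0},
    {"dx": 0,"dy": 0,"dz": 0,"rx": 0,"ry": 0,"rz": 0,"claw": 0},
    {"dx": 0,"dy": 0,"dz": 0,"rx": 0,"ry": 0,"rz": 0,"claw": 0}
  ]
}}

```text
time_s: 18.05
ee_pos: [0.5444, -0.0314, 0.1482]
eef_rot: [-3.141, -0.002, -2.968]
force: [-0.5, 0.2, -0.1]
grip_width: 0.094
grip_force: 0.0
```

```bash
python3 -c "
from h import *
o=st(); goto(o,[.6129,-.3463,.15],173.2)"
```

```text
t 18.05 base xyz mm [-48.6 -50.3 148.2] F base [-0.4  0.3 -0.1] grip 0.094
shift units [-0.13  -3.22  -0.016] turn units [-0.001 -0.001  0.186] | at mm [544.4 -31.4 148.2] [-1.8e+02 -1.0e-01 -1.7e+02]
```

Call:
{"method": "step_arm", "body": {
  "plan": [
    {"dx": -0.016,"dy": -0.4,"dz": 0,"rx": 0,"ry": 0,"rz": 0,"claw": 0},
    {"dx": -0.016,"dy": -0.4,"dz": 0,"rx": 0,"ry": 0,"rz": 0,"claw": 0},
    {"dx": -0.016,"dy": -0.4,"dz": 0,"rx": 0,"ry": 0,"rz": 0,"claw": 0},
    {"dx": -0.016,"dy": -0.4,"dz": 0,"rx": 0,"ry": 0,"rz": 0,"claw": 0},
    {"dx": -0.016,"dy": -0.4,"dz": 0,"rx": 0,"ry": 0,"rz": 0,"claw": 0},
    {"dx": -0.016,"dy": -0.4,"dz": 0,"rx": 0,"ry": 0,"rz": 0,"claw": 0},
    {"dx": -0.016,"dy": -0.4,"dz": 0,"rx": 0,"ry": 0,"rz": 0,"claw": 0},
    {"dx": -0.018,"dy": -0.42,"dz": 0,"rx": 0,"ry": 0,"rz": 0,"claw": 0},
    {"dx": 0,"dy": 0,"dz": 0,"rx": 0,"ry": 0,"rz": 0.093,"claw": 0},
    {"dx": 0,"dy": 0,"dz": 0,"rx": 0,"ry": 0,"rz": 0.093,"claw": 0}
  ]
}}

```text
time_s: 19.05
ee_pos: [0.6119, -0.3471, 0.1445]
eef_rot: [3.141, -0.007, 3.016]
force: [0.7, 1.2, 0.3]
grip_width: 0.094
grip_force: 0.0
```

Call:
{"method": "step_arm", "body": {
  "plan": [
    {"dx": 0,"dy": 0,"dz": 0,"rx": 0,"ry": 0,"rz": 0,"claw": 0},
    {"dx": 0,"dy": 0,"dz": 0,"rx": 0,"ry": 0,"rz": 0,"claw": 0}
  ]
}}

```text
time_s: 19.25
ee_pos: [0.6125, -0.3458, 0.1463]
eef_rot: [-3.141, -0.005, 3.028]
force: [-0.4, 1.1, 0.0]
grip_width: 0.0941
grip_force: 0.0
```

```bash
python3 -c "
from h import *
o=st(); goto(o,[.6129,-.3463,.028],173.2); lay('8',0)
P=cloud(pickle.load(open('side8.pkl','rb'))); m=comp(P,.033,.047,[395,247,434,291],4); print(m.sum(),fit(P[m]))"
```

```text
t 19.25 base xyz mm [ -36.1 -371.7  146.3] F base [-0.2  1.1  0. ] grip 0.0941
shift units [-0.01  -0.004  1.183] turn units [-0.    -0.003  0.003] | at mm [ 612.5 -345.8  146.3] [-180.    -0.3  173.5]
top layer pts 2983 (array([1. , 3.4]), 161.1, 161.0, -0.5)
  tape 198 (array([32. , 52.9]), 97.5, 12.8, 0.7)
  tape 192 (array([ 50.8, -28.6]), 95.7, 13.4, -89.4)
  tape 197 (array([-28.1, -47.2]), 95.7, 12.2, 0.2)
side layer pts 1904 (array([-1.9,  0.1]), 168.4, 161.7, 0.1)
  tape 131 (array([30. , 49.5]), 102.8, 13.9, 1.4)
  tape 129 (array([ 50.2, -31.1]), 97.8, 23.7, -88.0)
  tape 148 (array([-30.8, -50.1]), 108.2, 13.3, -0.1)
809 (array([ 584.3, -342.9]), 111.1, 61.7, -7.2)
```

Call:
{"method": "step_arm", "body": {
  "plan": [
    {"dx": 0,"dy": 0,"dz": 0.4,"rx": 0,"ry": 0,"rz": 0,"claw": 0},
    {"dx": 0,"dy": 0,"dz": 0.4,"rx": 0,"ry": 0,"rz": 0,"claw": 0},
    {"dx": 0,"dy": 0,"dz": 0.27,"rx": 0,"ry": 0,"rz": 0,"claw": 0},
    {"dx": 0,"dy": 0,"dz": 0.11,"rx": 0,"ry": 0,"rz": 0,"claw": 0},
    {"dx": 0,"dy": 0,"dz": 0,"rx": 0,"ry": 0,"rz": 0,"claw": 1},
    {"dx": 0,"dy": 0,"dz": 0,"rx": 0,"ry": 0,"rz": 0,"claw": 1},
    {"dx": 0,"dy": 0,"dz": 0,"rx": 0,"ry": 0,"rz": 0,"claw": 1},
    {"dx": 0,"dy": 0,"dz": 0,"rx": 0,"ry": 0,"rz": 0,"claw": 1},
    {"dx": 0,"dy": 0,"dz": 0,"rx": 0,"ry": 0,"rz": 0,"claw": 1},
    {"dx": 0,"dy": 0,"dz": 0,"rx": 0,"ry": 0,"rz": 0,"claw": 1}
  ]
}}

```text
time_s: 20.35
ee_pos: [0.6129, -0.3463, 0.0308]
eef_rot: [-3.14, -0.002, 3.024]
force: [-0.7, 0.9, 5.5]
grip_width: 0.0594
grip_force: 60.0
```

Call:
{"method": "step_arm", "body": {
  "plan": [
    {"dx": 0,"dy": 0,"dz": -0.2,"rx": 0,"ry": 0,"rz": 0,"claw": 1},
    {"dx": 0,"dy": 0,"dz": -0.4,"rx": 0,"ry": 0,"rz": 0,"claw": 1},
    {"dx": 0,"dy": 0,"dz": -0.4,"rx": 0,"ry": 0,"rz": 0,"claw": 1},
    {"dx": 0,"dy": 0,"dz": 0,"rx": 0,"ry": 0,"rz": 0,"claw": 1},
    {"dx": 0,"dy": 0,"dz": 0,"rx": 0,"ry": 0,"rz": 0,"claw": 1}
  ]
}}

```text
time_s: 20.85
ee_pos: [0.6129, -0.3461, 0.13]
eef_rot: [-3.14, -0.002, 3.023]
force: [-0.6, -0.0, -1.6]
grip_width: 0.0594
grip_force: 60.0
```

```bash
python3 -c "
from h import *
o=st(); goto(o,W(-60,6,.13),173.2);goto(o,W(-60,6,.13),100)"
```

```text
t 20.85 base xyz mm [ -35.7 -372.1  130. ] F base [-0.6  0.1 -1.6] grip 0.0594
shift units [ 1.323e+00  3.550e+00 -2.000e-03] turn units [-0.001 -0.001  0.   ] | at mm [ 612.9 -346.1  130. ] [-1.799e+02 -1.000e-01  1.732e+02]
shift units [ 1.323e+00  3.550e+00 -2.000e-03] turn units [-0.002 -0.001  0.814] | at mm [ 612.9 -346.1  130. ] [-1.799e+02 -1.000e-01  1.732e+02]
```

Call:
{"method": "step_arm", "body": {
  "plan": [
    {"dx": 0.132,"dy": 0.355,"dz": 0,"rx": 0,"ry": 0,"rz": 0,"claw": 1},
    {"dx": 0.132,"dy": 0.355,"dz": 0,"rx": 0,"ry": 0,"rz": 0,"claw": 1},
    {"dx": 0.132,"dy": 0.355,"dz": 0,"rx": 0,"ry": 0,"rz": 0,"claw": 1},
    {"dx": 0.132,"dy": 0.355,"dz": 0,"rx": 0,"ry": 0,"rz": 0,"claw": 1},
    {"dx": 0.132,"dy": 0.355,"dz": 0,"rx": 0,"ry": 0,"rz": 0,"claw": 1},
    {"dx": 0.132,"dy": 0.355,"dz": 0,"rx": 0,"ry": 0,"rz": 0,"claw": 1},
    {"dx": 0.132,"dy": 0.355,"dz": 0,"rx": 0,"ry": 0,"rz": 0,"claw": 1},
    {"dx": 0.132,"dy": 0.355,"dz": 0,"rx": 0,"ry": 0,"rz": 0,"claw": 1},
    {"dx": 0.132,"dy": 0.355,"dz": 0,"rx": 0,"ry": 0,"rz": 0,"claw": 1},
    {"dx": 0.135,"dy": 0.355,"dz": 0,"rx": 0,"ry": 0,"rz": 0,"claw": 1}
  ]
}}

```text
time_s: 21.85
ee_pos: [0.5219, 0.0235, 0.128]
eef_rot: [-3.14, -0.006, 3.023]
force: [1.4, -0.0, -1.7]
grip_width: 0.0598
grip_force: 60.0
```

Call:
{"method": "step_arm", "body": {
  "plan": [
    {"dx": 0,"dy": 0,"dz": 0,"rx": 0,"ry": 0,"rz": 0.09,"claw": 1},
    {"dx": 0,"dy": 0,"dz": 0,"rx": 0,"ry": 0,"rz": 0.09,"claw": 1},
    {"dx": 0,"dy": 0,"dz": 0,"rx": 0,"ry": 0,"rz": 0.09,"claw": 1},
    {"dx": 0,"dy": 0,"dz": 0,"rx": 0,"ry": 0,"rz": 0.09,"claw": 1},
    {"dx": 0,"dy": 0,"dz": 0,"rx": 0,"ry": 0,"rz": 0.09,"claw": 1},
    {"dx": 0,"dy": 0,"dz": 0,"rx": 0,"ry": 0,"rz": 0.09,"claw": 1},
    {"dx": 0,"dy": 0,"dz": 0,"rx": 0,"ry": 0,"rz": 0.09,"claw": 1},
    {"dx": 0,"dy": 0,"dz": 0,"rx": 0,"ry": 0,"rz": 0.09,"claw": 1},
    {"dx": 0,"dy": 0,"dz": 0,"rx": 0,"ry": 0,"rz": 0.094,"claw": 1},
    {"dx": 0,"dy": 0,"dz": 0,"rx": 0,"ry": 0,"rz": 0,"claw": 1}
  ]
}}

```text
time_s: 22.85
ee_pos: [0.5225, 0.0221, 0.1281]
eef_rot: [-3.136, -0.001, 1.742]
force: [0.1, -0.5, -1.8]
grip_width: 0.0595
grip_force: 60.0
```

Call:
{"method": "step_arm", "body": {
  "plan": [
    {"dx": 0,"dy": 0,"dz": 0,"rx": 0,"ry": 0,"rz": 0,"claw": 1},
    {"dx": 0,"dy": 0,"dz": 0,"rx": 0,"ry": 0,"rz": 0,"claw": 1}
  ]
}}

```text
time_s: 23.05
ee_pos: [0.523, 0.022, 0.1291]
eef_rot: [-3.137, -0.0, 1.748]
force: [-0.2, 0.5, -1.4]
grip_width: 0.0598
grip_force: 60.0
```

```bash
python3 -c "
from h import *
o=st(); goto(o,W(-60,6,.048),100)
for n in ['side','top']:
    p=snap(n);cv2.imwrite(f'pics/{n}9.png',p['img'][150:290,210:350,::-1].repeat(3,0).repeat(3,1)[:,:400])
cv2.imwrite('pics/m9.png',np.hstack([cv2.imread(f'pics/{n}9.png') for n in ['top','side']]))"
```

```text
t 23.05 base xyz mm [-60.3   6.1 129.1] F base [-0.1  0.5 -1.4] grip 0.0598
shift units [-0.001  0.006  0.811] turn units [-0.003 -0.     0.002] | at mm [523.   22.  129.1] [-179.8   -0.   100.2]
```

View pics/m9.png

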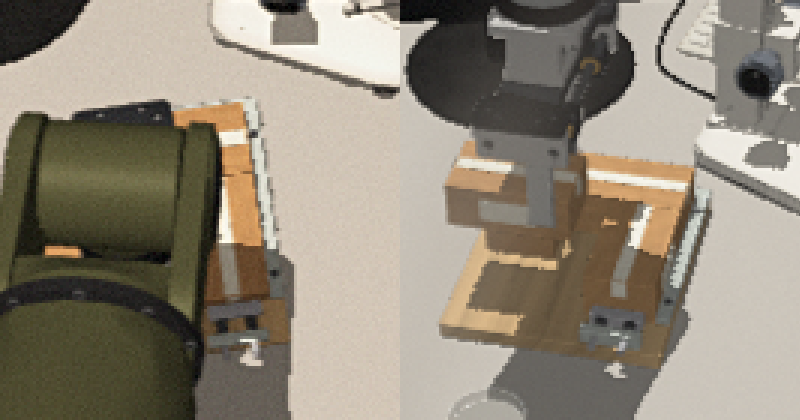

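The tilted carton is now down and flush at near right, with the stop pushed back. The last carton hangs over the near-left slot and is clear of its neighbours. Lowering it.

Call:
{"method": "step_arm", "body": {
  "plan": [
    {"dx": 0,"dy": 0,"dz": 0.3,"rx": 0,"ry": 0,"rz": 0,"claw": 1},
    {"dx": 0,"dy": 0,"dz": 0.3,"rx": 0,"ry": 0,"rz": 0,"claw": 1},
    {"dx": 0,"dy": 0,"dz": 0.18,"rx": 0,"ry": 0,"rz": 0,"claw": 1},
    {"dx": 0,"dy": 0,"dz": 0.045,"rx": 0,"ry": 0,"rz": 0,"claw": 1},
    {"dx": 0,"dy": 0,"dz": 0,"rx": 0,"ry": 0,"rz": 0,"claw": 1},
    {"dx": 0,"dy": 0,"dz": 0,"rx": 0,"ry": 0,"rz": 0,"claw": 1}
  ]
}}

```text
time_s: 23.75
ee_pos: [0.5235, 0.022, 0.0478]
eef_rot: [-3.139, 0.0, 1.746]
force: [-0.2, 0.8, -1.0]
grip_width: 0.0594
grip_force: 60.0
```

```bash
python3 -c "
from h import *
o=st(); goto(o,W(-53,6,.046),100)"
```

```text
t 23.75 base xyz mm [-59.9   6.   47.8] F base [-0.1  0.8 -1. ] grip 0.0594
shift units [-0.     0.069  0.018] turn units [-0.001  0.     0.   ] | at mm [523.5  22.   47.8] [-179.9    0.   100. ]
```

Call:
{"method": "step_arm", "body": {
  "plan": [
    {"dx": 0,"dy": 0.04,"dz": 0.016,"rx": 0,"ry": 0,"rz": 0,"claw": 1},
    {"dx": 0,"dy": 0.035,"dz": 0,"rx": 0,"ry": 0,"rz": 0,"claw": 1},
    {"dx": 0,"dy": 0,"dz": 0,"rx": 0,"ry": 0,"rz": 0,"claw": 1}
  ]
}}

```text
time_s: 24.05
ee_pos: [0.5311, 0.0234, 0.0458]
eef_rot: [-3.139, 0.0, 1.745]
force: [0.3, -0.5, -0.4]
grip_width: 0.0595
grip_force: 60.0
```

Call:
{"method": "step_arm", "body": {
  "plan": [
    {"dx": 0,"dy": 0.01,"dz": 0,"rx": 0,"ry": 0,"rz": 0,"claw": 1},
    {"dx": 0,"dy": 0,"dz": 0,"rx": 0,"ry": 0,"rz": 0,"claw": 1}
  ]
}}

```text
time_s: 24.25
ee_pos: [0.5316, 0.0235, 0.0457]
eef_rot: [-3.139, -0.0, 1.745]
force: [-0.5, 0.1, 1.4]
grip_width: 0.0596
grip_force: 60.0
```

Call:
{"method": "step_arm", "body": {
  "plan": [
    {"dx": 0,"dy": 0.01,"dz": 0,"rx": 0,"ry": 0,"rz": 0,"claw": 1},
    {"dx": 0,"dy": 0,"dz": 0,"rx": 0,"ry": 0,"rz": 0,"claw": 1}
  ]
}}

```text
time_s: 24.45
ee_pos: [0.5325, 0.0237, 0.0457]
eef_rot: [-3.139, 0.0, 1.745]
force: [-1.8, 0.1, 2.9]
grip_width: 0.0595
grip_force: 60.0
```

```bash
python3 -c "
from h import *
o=st()"
```

```text
t 24.45 base xyz mm [-50.8   6.1  45.7] F base [-1.8  0.4  2.9] grip 0.0595
```

Call:
{"method": "step_arm", "body": {
  "plan": [
    {"dx": -0.02,"dy": 0,"dz": 0,"rx": 0,"ry": 0,"rz": 0,"claw": 1},
    {"dx": 0,"dy": 0,"dz": 0,"rx": 0,"ry": 0,"rz": 0,"claw": 1}
  ]
}}

```text
time_s: 24.65
ee_pos: [0.5328, 0.0217, 0.0457]
eef_rot: [-3.139, -0.0, 1.745]
force: [-2.0, 1.0, 3.0]
grip_width: 0.0594
grip_force: 60.0
```

Call:
{"method": "step_arm", "body": {
  "plan": [
    {"dx": -0.01,"dy": 0,"dz": 0,"rx": 0,"ry": 0,"rz": 0,"claw": 1},
    {"dx": 0,"dy": 0,"dz": 0,"rx": 0,"ry": 0,"rz": 0,"claw": 1}
  ]
}}

```text
time_s: 24.85
ee_pos: [0.533, 0.0208, 0.0457]
eef_rot: [-3.139, -0.0, 1.745]
force: [-2.3, 3.4, 3.1]
grip_width: 0.0596
grip_force: 60.0
```

Call:
{"method": "step_arm", "body": {
  "plan": [
    {"dx": -0.01,"dy": 0,"dz": 0,"rx": 0,"ry": 0,"rz": 0,"claw": 1},
    {"dx": 0,"dy": 0,"dz": 0,"rx": 0,"ry": 0,"rz": 0,"claw": 1}
  ]
}}

```text
time_s: 25.05
ee_pos: [0.5332, 0.0197, 0.0457]
eef_rot: [-3.139, -0.0, 1.745]
force: [-3.0, 4.0, 4.4]
grip_width: 0.0591
grip_force: 60.0
```

```bash
python3 -c "
from h import *
o=st()"
```

```text
t 25.05 base xyz mm [-50.7   2.1  45.7] F base [-2.2  4.4  4.4] grip 0.0591
```

Call:
{"method": "step_arm", "body": {
  "plan": [
    {"dx": 0,"dy": 0.01,"dz": 0,"rx": 0,"ry": 0,"rz": 0,"claw": 1},
    {"dx": 0,"dy": 0,"dz": 0,"rx": 0,"ry": 0,"rz": 0,"claw": 1}
  ]
}}

```text
time_s: 25.25
ee_pos: [0.5333, 0.0197, 0.0457]
eef_rot: [-3.136, -0.0, 1.745]
force: [-10.7, 1.7, 13.0]
grip_width: 0.0591
grip_force: 60.0
```

Call:
{"method": "step_arm", "body": {
  "plan": [
    {"dx": -0.01,"dy": 0,"dz": 0,"rx": 0,"ry": 0,"rz": 0,"claw": 1},
    {"dx": 0,"dy": 0,"dz": 0,"rx": 0,"ry": 0,"rz": 0,"claw": 1}
  ]
}}

```text
time_s: 25.45
ee_pos: [0.5334, 0.0194, 0.0457]
eef_rot: [-3.136, -0.001, 1.745]
force: [-10.8, 7.9, 12.4]
grip_width: 0.0599
grip_force: 60.0
```

Call:
{"method": "step_arm", "body": {
  "plan": [
    {"dx": 0,"dy": 0.01,"dz": 0,"rx": 0,"ry": 0,"rz": 0,"claw": 1},
    {"dx": 0,"dy": 0,"dz": 0,"rx": 0,"ry": 0,"rz": 0,"claw": 1}
  ]
}}

```text
time_s: 25.65
ee_pos: [0.5335, 0.0194, 0.0458]
eef_rot: [-3.134, -0.001, 1.746]
force: [-19.6, 5.6, 19.6]
grip_width: 0.0594
grip_force: 60.0
```

```bash
python3 -c "
from h import *
o=st()"
```

```text
t 25.65 base xyz mm [-50.4   1.6  45.8] F base [-18.4   8.9  19.6] grip 0.0594
```

Call:
{"method": "step_arm", "body": {
  "plan": [
    {"dx": 0,"dy": -0.01,"dz": -0.005,"rx": 0,"ry": 0,"rz": 0,"claw": 1},
    {"dx": -0.01,"dy": 0,"dz": 0,"rx": 0,"ry": 0,"rz": 0,"claw": 1},
    {"dx": 0,"dy": 0,"dz": 0,"rx": 0,"ry": 0,"rz": 0,"claw": 1}
  ]
}}

```text
time_s: 25.95
ee_pos: [0.5336, 0.0181, 0.0458]
eef_rot: [-3.136, -0.001, 1.745]
force: [-7.7, 5.5, 4.5]
grip_width: 0.0595
grip_force: 60.0
```

```bash
python3 -c "
from h import *
o=st()"
```

```text
t 25.95 base xyz mm [-50.6   0.4  45.8] F base [-6.6  6.8  4.5] grip 0.0595
```

Y still moves, so I'll keep pushing until it stops.

Call:
{"method": "step_arm", "body": {
  "plan": [
    {"dx": -0.01,"dy": 0,"dz": 0,"rx": 0,"ry": 0,"rz": 0,"claw": 1},
    {"dx": 0,"dy": 0,"dz": 0,"rx": 0,"ry": 0,"rz": 0,"claw": 1}
  ]
}}

```text
time_s: 26.15
ee_pos: [0.5336, 0.018, 0.0458]
eef_rot: [-3.136, -0.002, 1.745]
force: [-8.6, 12.7, 6.4]
grip_width: 0.0597
grip_force: 60.0
```

Call:
{"method": "step_arm", "body": {
  "plan": [
    {"dx": -0.01,"dy": 0,"dz": 0,"rx": 0,"ry": 0,"rz": 0,"claw": 1},
    {"dx": 0,"dy": 0,"dz": 0,"rx": 0,"ry": 0,"rz": 0,"claw": 1}
  ]
}}

```text
time_s: 26.35
ee_pos: [0.5337, 0.0179, 0.0458]
eef_rot: [-3.136, -0.003, 1.745]
force: [-10.0, 20.1, 7.4]
grip_width: 0.06
grip_force: 60.0
```

```bash
python3 -c "
from h import *
o=st()"
```

```text
t 26.35 base xyz mm [-50.6   0.2  45.8] F base [-6.3 21.5  7.4] grip 0.06
```

Call:
{"method": "step_arm", "body": {
  "plan": [
    {"dx": 0.008,"dy": 0.01,"dz": 0,"rx": 0,"ry": 0,"rz": 0,"claw": 1},
    {"dx": 0,"dy": 0,"dz": 0,"rx": 0,"ry": 0,"rz": 0,"claw": 1},
    {"dx": 0,"dy": 0,"dz": 0,"rx": 0,"ry": 0,"rz": 0,"claw": 0.7},
    {"dx": 0,"dy": 0,"dz": 0,"rx": 0,"ry": 0,"rz": 0,"claw": 0},
    {"dx": 0,"dy": 0,"dz": 0,"rx": 0,"ry": 0,"rz": 0,"claw": 0},
    {"dx": 0,"dy": 0,"dz": -0.2,"rx": 0,"ry": 0,"rz": 0,"claw": 0},
    {"dx": 0,"dy": 0,"dz": -0.4,"rx": 0,"ry": 0,"rz": 0,"claw": 0},
    {"dx": 0,"dy": 0,"dz": -0.4,"rx": 0,"ry": 0,"rz": 0,"claw": 0},
    {"dx": 0,"dy": 0,"dz": -0.4,"rx": 0,"ry": 0,"rz": 0,"claw": 0}
  ]
}}

```text
time_s: 27.25
ee_pos: [0.536, 0.0166, 0.1875]
eef_rot: [-3.138, 0.0, 1.744]
force: [-0.1, 0.1, -0.4]
grip_width: 0.0938
grip_force: 0.0
```

Call:
{"method": "step_arm", "body": {
  "plan": [
    {"dx": 0.4,"dy": 0,"dz": -0.1,"rx": 0,"ry": 0,"rz": 0,"claw": 0},
    {"dx": 0.4,"dy": 0,"dz": -0.1,"rx": 0,"ry": 0,"rz": 0,"claw": 0},
    {"dx": 0.4,"dy": 0,"dz": 0,"rx": 0,"ry": 0,"rz": 0,"claw": 0},
    {"dx": 0.4,"dy": 0,"dz": 0,"rx": 0,"ry": 0,"rz": 0,"claw": 0},
    {"dx": 0.4,"dy": 0,"dz": 0,"rx": 0,"ry": 0,"rz": 0,"claw": 0},
    {"dx": 0.4,"dy": 0,"dz": 0,"rx": 0,"ry": 0,"rz": 0,"claw": 0},
    {"dx": 0.4,"dy": 0,"dz": 0,"rx": 0,"ry": 0,"rz": 0,"claw": 0},
    {"dx": 0.4,"dy": 0,"dz": 0,"rx": 0,"ry": 0,"rz": 0,"claw": 0},
    {"dx": 0,"dy": 0,"dz": 0,"rx": 0,"ry": 0,"rz": 0,"claw": 0},
    {"dx": 0,"dy": 0,"dz": 0,"rx": 0,"ry": 0,"rz": 0,"claw": 0}
  ]
}}

```text
time_s: 28.25
ee_pos: [0.4807, 0.3323, 0.2056]
eef_rot: [-3.138, 0.001, 1.746]
force: [0.2, -0.9, 0.2]
grip_width: 0.0939
grip_force: 0.0
```

```bash
python3 -c "
from h import *
o=st(); lay('10',0)
im=[cv2.resize(pickle.load(open(n+'10.pkl','rb'))['img'][170:290,210:330,::-1],None,fx=3.3,fy=4,interpolation=cv2.INTER_NEAREST) for n in ['top','side']]
cv2.imwrite('pics/m10.png',np.hstack(im))"
```

```text
t 28.25 base xyz mm [-48.1 319.  205.6] F base [ 0.  -1.   0.2] grip 0.0939
top layer pts 3997 (array([0.9, 3.4]), 161.6, 160.7, -0.4)
  tape 192 (array([32.2, 52.7]), 99.6, 12.3, -0.1)
  tape 183 (array([ 51. , -28.4]), 95.4, 12.9, -89.5)
  tape 189 (array([-29., -47.]), 93.6, 11.9, 0.2)
  tape 190 (array([-49.,  33.]), 96.2, 12.2, -89.6)
side layer pts 2586 (array([-0.8,  0.4]), 170.3, 162.8, 0.7)
  tape 117 (array([32.5, 49.7]), 98.2, 13.0, -0.1)
  tape 118 (array([ 50.7, -31. ]), 97.8, 19.8, 89.5)
  tape 137 (array([-31.9, -50.2]), 106.0, 12.9, -0.6)
  tape 142 (array([-49.5,  30.9]), 100.7, 22.9, -88.2)
```

View pics/m10.png

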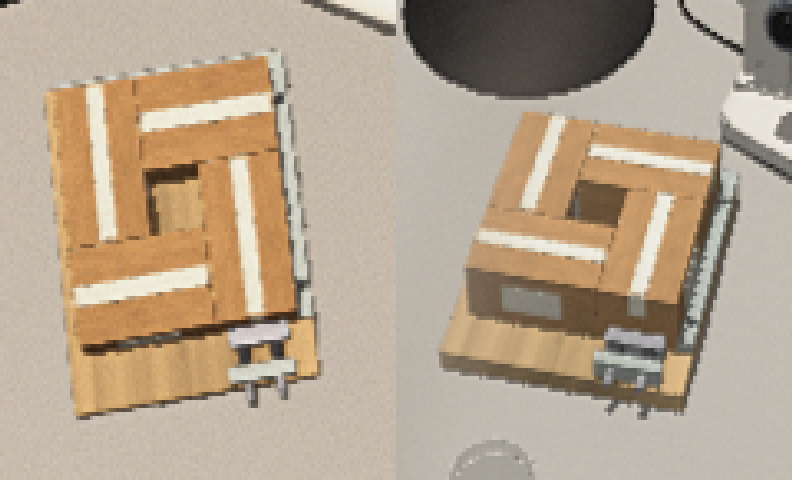

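```bash
python3 -c "
from h import *
o=st(); lay('11',0)
c=Ro.from_euler('z',-YB,degrees=True)
gs={}
for f in ['8','10','11']:
    p=pickle.load(open(f'top{f}.pkl','rb')); 
    # orthorectify top plane z=.055 at 0.5mm/px in base frame
    b=np.mgrid[-100:100:.5,-100:100:.5].reshape(2,-1).T
    w=np.array([W(x,y,.055) for x,y in b]); k=w@p['R'].T+p['t']
    mp=np.float32(np.c_[k[:,0]/k[:,2]*p['fx']+p['cx'],k[:,1]/k[:,2]*p['fy']+p['cy']]).reshape(400,400,2)
    gs[f]=np.float32(cv2.cvtColor(cv2.remap(p['img'],mp[...,0],mp[...,1],cv2.INTER_CUBIC),cv2.COLOR_RGB2GRAY))
reg={'B':((-30,90),(10,90)),'D':((-90,10),(-75,-20)),'laid':((30,90),(-85,30))}
for a in ['10','11']:
  for k,(x,y) in reg.items():
    s=np.s_[int((x[0]+100)*2):int((x[1]+100)*2),int((y[0]+100)*2):int((y[1]+100)*2)]
    A,B=gs['8'][s],gs[a][s]
    (dy,dx),r=cv2.phaseCorrelate(np.ascontiguousarray(A),np.ascontiguousarray(B),cv2.createHanningWindow(A.shape[::-1],cv2.CV_32F));print(a,k,'shift base x,y mm',round(dx/2,2),round(dy/2,2),round(r,2))
"
```

```text
t 28.35 base xyz mm [-47.9 317.8 206. ] F base [ 0.7 -0.6  0.8] grip 0.0941
top layer pts 3990 (array([0.8, 3.7]), 161.4, 160.8, -0.2)
  tape 190 (array([32.5, 52.7]), 98.2, 11.7, -0.2)
  tape 184 (array([ 51. , -28.4]), 95.5, 12.9, -89.9)
  tape 188 (array([-29.5, -47.2]), 93.3, 12.3, 0.2)
  tape 194 (array([-49.4,  33.2]), 96.0, 12.8, 90.0)
side layer pts 2588 (array([-2.2,  0.2]), 169.2, 162.8, 0.0)
  tape 118 (array([31.5, 49. ]), 95.0, 15.1, -0.7)
  tape 119 (array([ 50.3, -31.6]), 98.8, 21.2, -89.3)
  tape 141 (array([-31.7, -49.9]), 103.9, 12.5, 0.0)
  tape 143 (array([-49. ,  29.6]), 100.4, 19.7, 89.0)
10 B shift base x,y mm -0.01 0.0 0.6
10 D shift base x,y mm -0.01 0.03 0.68
10 laid shift base x,y mm 0.02 0.0 0.65
11 B shift base x,y mm 0.02 0.01 0.63
11 D shift base x,y mm -0.0 0.04 0.69
11 laid shift base x,y mm -0.01 -0.02 0.68
```

The final picture shows a closed pinwheel round the well at crop (175,200), with the stop pushed back. Image correlation shows that none of the three cartons already in place shifted when the last one went in.

```bash
python3 -c "
from station import hand_in
print(hand_in())"
```

```text
the job is handed in; nothing more can be done
None
```

All three cartons are laid and the pinwheel is closed snugly against the two fences and the pushed-back stop; I handed it in at about 28 s of the 67 s allowed, and the verdict was not reported.

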